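# Sort the baking things after class

### The arm

A 7-joint arm with a two-finger parallel gripper is mounted at the origin on a cart in front of the work surface, level with it; the furniture and walls round the work are solid. World frame = base frame: x ahead of the robot, y to its left, z up, the work surface at z = 0. Lengths are in m, angles in rad, forces in N, time in s.
With the tool pointing down it reaches from about 0.425 to 0.95 m from the base axis. Payload 4.7 kg.
Tool frame: the origin (TCP) lies midway between the tips of the shut fingers; the grasp point (between the pads) lies 19 mm behind it; z points along the fingers, y is the line along which they close (so a half turn about z gives the same grasp; the last joint's range is limited). The gripper opens to 85 mm and grips with 20 to 120 N. Pads are 22 mm wide; open, the fingers measure 114 mm over their backs; the gripper's body (76 mm by 85 mm) begins 54 mm behind the grasp point. The pads swing forward as they close: fully open they stand 13 mm farther back than shut.
Start: joints at [1.214, 0.469, -0.049, 1.532, 0.024, 1.141, -0.082], TCP at [0.217, -0.639, 0.231] pointing down, gripper open.
Joint ranges: [-2.59, 2.59], [-0.33, 1.99], [-1.39, 1.29], [0.1, 2.45], [-1.04, 4.18], [0.21, 1.99], [-2.66, 2.66]. Speed limits (rad/s): [2.57, 2.57, 3.14, 3.14, 3.14, 3.14, 3.14].

### API

Orientations are given as a 3x3 rotation matrix whose columns are the frame's x, y, z axes.
In Python, from station import manip gives the robot as it stands.
- The arm moves only by the tool servo_tool, never from a script. Its argument "deltas" is a list of rows, each an object of numbers: "tx", "ty", "tz": the shift along the tool's x, y, z in m; "ax", "ay", "az": the turn, a rotation vector about the tool's x, y, z in degrees; "gripper": the closure, from -1 (fully open) to 1 (shut). A call has 1 to 10 rows; each row shifts and turns the commanded pose from where the row before left it, along the tool's axes as they then stand; what a row does not reach is not made up. A row lasts 1/8 s, in which the tool goes at most 62.5 mm and 10.7 degrees, less where a joint would pass 70% of its speed; a pose out of reach is approached as far as the arm can. A call is refused whole if a number of a shift passes 0.0625 or a number of a turn 10.7, either way. A call with a gripper value outside its range is refused whole. The fingers move at their own pace and stop on an object; "newtons" is the grip in N (left out, the last holds). Time passes only in rows, so rows that do not move let the fingers close. It gives the time, the measured TCP pose, the force, the opening and the grip force at its end, in the units of the state.
- manip.observe(): the state, without advancing time (a new reading comes with each control period).
- manip.read_camera(name): name is "scene" or "top" or "wrist"; returns the picture (400x640x3 uint8, red, green, blue); there is no depth.
- manip.camera_model(name): a dict with "fx", "fy", "cx", "cy" (pixels), "extrinsics" (4x4, takes a point from world to camera coordinates). Camera axes: x right, y down, z forward; pixel columns grow to the right and rows downward; lengths in m; the calibration is good to about 2 mm. The wrist camera is an equidistant fisheye: a pixel r from the principal point sees the ray r / f radians off the axis. A picture is of the moment at which its call begins: read the wrist's pose just before it. camera_model takes no time and is no camera call; for the wrist camera it gives the pose at the moment of the call.
- manip.job_done(): hands the job in; it is judged then, once.
The state is a dict: "time_s": time; "joints": joint angles; "qd": joint speeds; "effort": joint torques, N m; "eef_pos": TCP position; "tool_rot": TCP orientation; "contact_force": force on the tool from outside, world axes, zero at the start; "torque": the same for the moment, N m; "finger_gap": finger opening in m; "finger_force": force on a finger pad.
Only numpy, scipy, OpenCV 4.12 (cv2) and the standard library are available. Lean on these libraries where they do the work, as an engineer would, in place of code of your own. Each camera call takes 0.05 s, during which the arm holds its last target. There are 200 camera calls.

### The job

Put the things left from the lesson where they belong: one brown egg on each hole of the wooden egg board, the orange scraper and the yellow pastry cutter into the green tray, each flat on the tray's floor, and the kitchen timer into the blue tray, knob up. Set the eggs down gently, never letting one drop, and leave the steel spoon and the pen lying where they are.

Things in the scene. Friction and masses are not known exactly. Their poses are not given: they have to be found in the camera images.
- egg_1_centre (a point): centre of one brown hen's egg lying on its side, 58 mm long (its own x, when it starts) and 45 mm across, centre 22 mm above what it lies on; weighs about 60 g, loose and identical in kind to the other egg.
- egg_2_centre (a point): centre of the other brown hen's egg lying on its side, 58 mm long (its own x, when it starts) and 45 mm across, centre 22 mm above what it lies on; weighs about 60 g, loose and identical in kind to the other egg.
- scraper: orange dough scraper, loose, a rounded flat pad lying flat: 34 mm (x) by 60 mm (y), 10 mm thick. Origin: centre of its underside; z up.
- cutter: yellow round pastry cutter, loose: a plain ring open at both ends, 52 mm outside diameter (54 mm at the small bead at its top), wall 3 mm, 32 mm high, standing on the table. Origin: centre of its lower edge; z up.
- timer: kitchen timer, loose: cream-white round base 66 mm in diameter and 26 mm high with a round red knob on top, 36 mm in diameter, from 27 to 45 mm height; the knob does not turn here and is a good place to hold it. Origin: centre of its underside; z up.
- egg_board: pale wooden egg board, fixed, 80 mm (x) by 190 mm (y), 22 mm high, with two round holes of 40 mm diameter right through it, centred on its own x = 0 at y = -50 mm and y = +50 mm. An egg laid on its side on a hole sinks about 6 mm into it and stays (egg centre then some 38 mm above the table). Origin: centre of its underside; z up.
- green_tray: shallow open rectangular green plastic tray, fixed, 130 mm (x) by 180 mm (y) outside, walls 4 mm thick and 20 mm high, inner floor 4 mm above the table. Origin: centre of its underside; z up.
- blue_tray: shallow open rectangular blue plastic tray, fixed, 130 mm (x) by 180 mm (y) outside, walls 4 mm thick and 20 mm high, inner floor 4 mm above the table. Origin: centre of its underside; z up.
- teaspoon: steel spoon lying on the table at its left side by the big blue tub, loose, 188 mm long (x) by 38 mm (y), 15 mm high; bystander, not to be disturbed. Origin: centre of its underside.
- pen: white ball pen with blue ends lying on the table near its front edge, loose, 11 mm (x) by 145 mm long (y), 9 mm high; bystander, not to be disturbed. Origin: centre of its underside.
There are look-alikes about, which are no part of the job. What is shaped like the cutter but purple is not meant. Leave any turquoise look-alike of the part that bears egg_2_centre alone.

How it is judged:
By the outcome, as a careful person would: the job done as asked, in the order asked, and still so for the second after the job is handed in, with the robot touching nothing.
It also fails if it takes over 104 s, if anything falls off the work surface, if the arm or the gripper's body presses on something with over 40 N, if the wrist force passes 120 N, or if a joint passes its speed limit or range.

## Working session

There is one attempt and no reset: what is moved stays moved. The work goes in short steps, Python scripts to look and compute and a tool call to move; the robot and the scene stay as the last step left them, time stands still between calls to the robot, and variables do not carry over. Pictures are saved under pics/ and viewed, at most 14 in all, crops included, and the job is handed in when it is done.

Besides the shell and the picture viewer there is one more tool, called as name(argument=value, ...), one argument or row to a line, values as JSON. servo_tool: Moves the arm, as the interface text tells. Its arguments: {"type":"object","properties":{"deltas":{"type":"array","items":{"type":"object","properties":{"tx":{"type":"number"},"ty":{"type":"number"},"tz":{"type":"number"},"ax":{"type":"number"},"ay":{"type":"number"},"az":{"type":"number"},"gripper":{"type":"number"}}}},"newtons":{"type":"number"}},"required":["deltas"]}

```bash
mkdir -p pics; ls; python3 - <<'E'
from station import manip
import cv2,numpy as np
for n in ("scene","top"):
    im=manip.read_camera(n); cv2.imwrite(f"pics/{n}0.png",im[:,:,::-1])
    m=manip.camera_model(n); print(n,m['fx'],m['fy'],m['cx'],m['cy'],np.round(m['extrinsics'],4).tolist())
o=manip.observe(); print(o['time_s'],o['eef_pos'],np.round(o['tool_rot'],3).tolist(),o['finger_gap'],o['contact_force'])
E
```

```text
pics
scene 364.2436418948313 364.2436418948313 317.899485100131 197.51867719016784 [[-0.7803, -0.6253, 0.0028, 0.4066], [-0.4741, 0.5887, -0.6547, 0.2505], [0.4078, -0.5122, -0.7559, 0.7605], [0.0, 0.0, 0.0, 1.0]]
top 362.88836105546585 362.88836105546585 317.3699794258057 201.89995289825413 [[0.0197, -0.9991, 0.0364, -0.0087], [-0.9889, -0.0249, -0.1464, 0.5041], [0.1472, -0.0331, -0.9885, 0.9877], [0.0, 0.0, 0.0, 1.0]]
0.1 [ 0.21715651 -0.63855805  0.23036681] [[0.947, 0.322, -0.001], [0.322, -0.947, 0.002], [-0.0, -0.002, -1.0]] 0.08541961226258818 [ 0.21090755  0.9269146  -0.18152091]
```

View pics/top0.png

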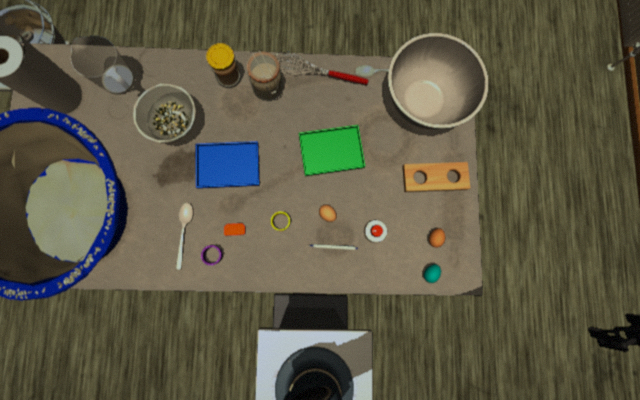

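View pics/scene0.png

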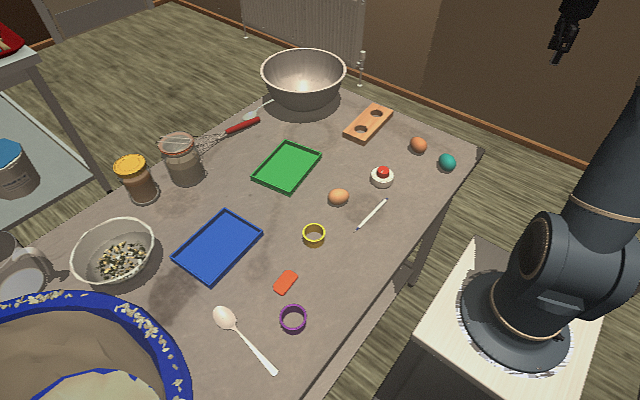

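Top view: brown eggs at (328,213) and (437,238), the turquoise look-alike at (432,273), timer (376,231), cutter (281,221), scraper (235,229), green tray (332,150), blue tray (228,165), board (437,177) with holes at about (420,177) and (454,177). The pen is at (334,246) and the spoon at (183,235). The scene view agrees.

```bash
cat > h.py <<'E'
import numpy as np,cv2
from station import manip
def ray(cam,uv):
    E=np.array(cam['extrinsics']);R,t=E[:3,:3],E[:3,3];C=-R.T@t
    uv=np.atleast_2d(uv).astype(float)
    x=(uv[:,0]-cam['cx'])/cam['fx'];y=(uv[:,1]-cam['cy'])/cam['fy']
    if cam.get('fish'):
        th=np.hypot(x,y);s=np.where(th>1e-9,np.sin(th)/np.maximum(th,1e-9),1)
        d=np.c_[x*s,y*s,np.cos(th)]
    else: d=np.c_[x,y,np.ones(len(x))]
    return C,d@R
def at(cam,uv,z):
    C,d=ray(cam,uv);return (C+d*((z-C[2])/d[:,2])[:,None])[:,:2]
def cam(n):
    m=dict(manip.camera_model(n));m['fish']=n=='wrist';return m
# hue lo,hi, smin,vmin
COL=dict(eggs=(5,16,90,60),scraper=(3,12,170,120),cutter=(24,33,120,90),green=(50,70,120,60),blue=(105,125,120,60),red=(0,4,150,90))
def blob(im,col,box):
    u0,v0,u1,v1=box;hsv=cv2.cvtColor(im[v0:v1,u0:u1],cv2.COLOR_RGB2HSV)
    a,b,s,v=COL[col];m=cv2.inRange(hsv,(a,s,v),(b,255,255))
    if col=='red': m|=cv2.inRange(hsv,(174,s,v),(180,255,255))
    n,l,st,c=cv2.connectedComponentsWithStats(m);k=1+np.argmax(st[1:,4])
    p=np.argwhere(l==k)[:,::-1]+[u0,v0];return p
def pca(P):
    c=P.mean(0);w,V=np.linalg.eigh(np.cov((P-c).T));
    return np.r_[c,np.degrees(np.arctan2(V[1,1],V[0,1]))%180,4*np.sqrt(w)]
E
python3 - <<'E'
from h import *
T=cv2.imread('pics/top0.png')[:,:,::-1].copy();S=cv2.imread('pics/scene0.png')[:,:,::-1].copy()
ct,cs=cam('top'),cam('scene')
L=[('eggA','eggs',(312,200,344,228),(322,182,356,212),.022),('eggB','eggs',(422,224,450,252),(406,132,432,156),.022),
('scr','scraper',(215,215,255,245),(265,260,305,300),.01),('cut','cutter',(262,205,298,240),(295,215,335,255),.016),
('green','green',(290,115,375,185),(240,130,330,205),.012),('blue','blue',(185,130,270,195),(160,200,270,290),.012),('knob','red',(364,220,390,242),(370,160,396,182),.036)]
for n,c,bt,bs,z in L:
    for cc,im,b in((ct,T,bt),(cs,S,bs)):
        p=blob(im,c,b);P=at(cc,p,z);r=cv2.minAreaRect((P*1000).astype(np.float32))
        print(n,len(p),np.round(p.mean(0),1),'pca c,ang,len',np.round(pca(P),3),'rect',np.round(r[0]),np.round(r[1]),round(r[2]))
print('table',at(ct,[[404,165],[467,162],[470,187],[405,191],[420,177],[454,177]],.022).round(3).tolist())
print('holes scene',at(cs,[[361,129],[376,109]],.022).round(3).tolist())
v=np.hstack([cv2.resize(T[140:290,300:500],None,fx=4,fy=4,interpolation=cv2.INTER_CUBIC)]);cv2.imwrite('pics/c1.png',v[:,:,::-1])
E
```

```text
eggA 178 [327.2 212.9] pca c,ang,len [ 4.7500e-01 -2.7000e-02  4.6003e+01  5.2000e-02  6.5000e-02] rect [477. -27.] [49. 49.] 1
eggA 220 [337.8 196.7] pca c,ang,len [ 4.7300e-01 -2.4000e-02  7.5968e+01  5.5000e-02  6.2000e-02] rect [475. -26.] [53. 56.] 38
eggB 268 [437.1 237.6] pca c,ang,len [ 4.12000e-01 -3.42000e-01  1.53495e+02  4.70000e-02  6.00000e-02] rect [ 412. -342.] [46. 55.] 89
eggB 217 [418.1 144.3] pca c,ang,len [ 4.11000e-01 -3.40000e-01  1.21052e+02  5.00000e-02  7.50000e-02] rect [ 411. -339.] [47. 71.] 29
scr 233 [234.1 228.9] pca c,ang,len [4.2500e-01 2.3700e-01 9.4603e+01 3.7000e-02 6.7000e-02] rect [425. 237.] [33. 57.] 5
scr 325 [284.7 281.7] pca c,ang,len [4.2200e-01 2.4000e-01 9.5572e+01 3.7000e-02 6.7000e-02] rect [422. 240.] [33. 59.] 5
cut 158 [279.8 220.3] pca c,ang,len [4.52000e-01 1.08000e-01 1.17651e+02 7.10000e-02 7.40000e-02] rect [451. 107.] [54. 57.] 1
cut 118 [313.1 232.1] pca c,ang,len [ 0.455  0.101 30.378  0.071  0.074] rect [456. 100.] [53. 53.] 39
green 2642 [331.3 149.8] pca c,ang,len [ 6.65000e-01 -3.70000e-02  1.00107e+02  1.53000e-01  2.09000e-01] rect [666. -37.] [133. 182.] 10
green 1721 [285.9 166.9] pca c,ang,len [ 6.6100e-01 -2.9000e-02  9.8283e+01  1.4300e-01  1.9000e-01] rect [666. -40.] [135. 179.] 10
blue 2765 [226.7 164.2] pca c,ang,len [ 0.612  0.268 93.991  0.152  0.209] rect [613. 268.] [132. 182.] 5
blue 3334 [215.8 246.8] pca c,ang,len [ 0.61   0.274 95.842  0.147  0.206] rect [611. 267.] [140. 184.] 4
knob 7 [374.  226.3] pca c,ang,len [ 4.39000e-01 -1.58000e-01  1.16861e+02  6.00000e-03  2.20000e-02] rect [ 439. -158.] [ 4. 14.] 27
knob 70 [383.3 170.2] pca c,ang,len [ 4.2700e-01 -1.6800e-01  1.4257e+02  3.0000e-02  4.4000e-02] rect [ 425. -167.] [28. 41.] 70
table [[0.622, -0.25], [0.637, -0.439], [0.562, -0.444], [0.545, -0.252], [0.588, -0.297], [0.591, -0.398]]
holes scene [[0.584, -0.293], [0.604, -0.41]]
```

View pics/c1.png

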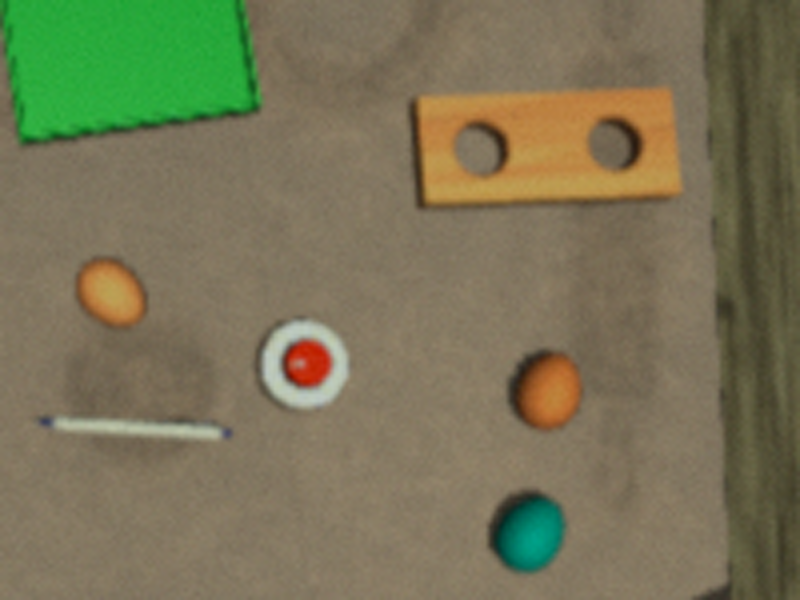

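The zoom shows egg A's long axis at about 45°, egg B's at about 150° (world), and the holes at px (420.3,177.3) and (453.3,176). All of these fit the given sizes. Next, hover over egg B.

```bash
cat >> h.py <<'E'
def plan(x,y,z,yang=None):
    """yang: wanted world angle (deg, mod 180) of tool y. prints az, then tx,ty,tz after that turn"""
    o=manip.observe();R=np.array(o['tool_rot']);p=np.array(o['eef_pos'])
    a=np.degrees(np.arctan2(R[1,1],R[0,1]));az=0
    if yang is not None: az=-((yang-a+90)%180-90)
    c,s=np.cos(np.radians(az)),np.sin(np.radians(az));R2=R@np.array([[c,-s,0],[s,c,0],[0,0,1]])
    d=R2.T@(np.array([x,y,z])-p)
    print('t',round(o['time_s'],2),'pos',p.round(4),'yang',round(a,1),'tilt',R[:2,2].round(4),'az',round(az,1),'txyz',d.round(4),'q7',round(o['joints'][6],2),'gap',round(o['finger_gap'],4),'F',np.round(o['contact_force'],1))
E
python3 -c "
from h import *
plan(.411,-.342,.16,63)"
```

```text
t 0.1 pos [ 0.2172 -0.6386  0.2304] yang -71.2 tilt [-0.0006  0.0017] az 45.8 txyz [ 0.0382 -0.3522  0.0707] q7 -0.08 gap 0.0854 F [ 0.2  0.9 -0.2]
```

servo_tool(
  deltas=[
    {"az": 9.2},
    {"az": 9.2},
    {"az": 9.2},
    {"az": 9.2},
    {"az": 9.0},
    {"tx": 0.007, "ty": -0.058, "tz": 0.01},
    {"tx": 0.007, "ty": -0.058, "tz": 0.01},
    {"tx": 0.006, "ty": -0.059, "tz": 0.01},
    {"tx": 0.006, "ty": -0.059, "tz": 0.01},
    {"tx": 0.006, "ty": -0.059, "tz": 0.015},
  ],
)

```text
validation failed for argument at $.de...
```

servo_tool(
  deltas=[
    {"tx": 0.006, "ty": -0.059, "tz": 0.015},
    {},
    {},
  ],
)

```text
validation failed for argument at $.de...
```

```bash
python3 -c "
from h import *
plan(.411,-.342,.16,63)
c=cam('wrist');print(c)
im=manip.read_camera('wrist');cv2.imwrite('pics/w1.png',im[:,:,::-1])
"
```

```text
t 0.1 pos [ 0.2172 -0.6386  0.2304] yang -71.2 tilt [-0.0006  0.0017] az 45.8 txyz [ 0.0382 -0.3522  0.0707] q7 -0.08 gap 0.0854 F [ 0.2  0.9 -0.2]
{'fx': 309.70691628693146, 'fy': 309.70691628693146, 'cx': 315.1508797826658, 'cy': 202.00284430038488, 'extrinsics': array([[ 0.32164345, -0.94685803, -0.00231442, -0.67508371],
       [-0.91257605, -0.31064796,  0.26589996, -0.03448604],
       [-0.25248849, -0.0834129 , -0.96399785,  0.37837404],
       [ 0.        ,  0.        ,  0.        ,  1.        ]]), 'fish': True}
```

View pics/w1.png

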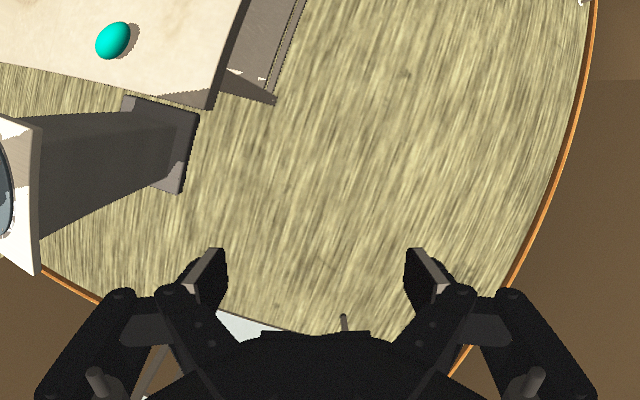

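The call was refused, and the wrist picture shows only the floor and the turquoise egg at (113,40). I'll try again with full rows.

servo_tool(
  deltas=[
    {"tx": 0, "ty": 0, "tz": 0, "ax": 0, "ay": 0, "az": 9.2, "gripper": -1},
    {"tx": 0, "ty": 0, "tz": 0, "ax": 0, "ay": 0, "az": 9.2, "gripper": -1},
    {"tx": 0, "ty": 0, "tz": 0, "ax": 0, "ay": 0, "az": 9.2, "gripper": -1},
    {"tx": 0, "ty": 0, "tz": 0, "ax": 0, "ay": 0, "az": 9.2, "gripper": -1},
    {"tx": 0, "ty": 0, "tz": 0, "ax": 0, "ay": 0, "az": 9.0, "gripper": -1},
  ],
  newtons=20,
)

```text
time_s: 0.78
eef_pos: [0.2173, -0.6388, 0.2309]
tool_rot: [[0.889, -0.459, -0.0], [-0.459, -0.889, 0.001], [-0.001, -0.001, -1.0]]
contact_force: [0.7, 0.8, -0.9]
finger_gap: 0.0851
finger_force: 0.0
```

servo_tool(
  deltas=[
    {"tx": 0.007, "ty": -0.058, "tz": 0.01},
    {"tx": 0.007, "ty": -0.058, "tz": 0.01},
    {"tx": 0.006, "ty": -0.059, "tz": 0.01},
    {"tx": 0.006, "ty": -0.059, "tz": 0.01},
    {"tx": 0.006, "ty": -0.059, "tz": 0.015},
    {"tx": 0.006, "ty": -0.059, "tz": 0.015},
    {"tx": 0},
    {"tx": 0},
  ],
  newtons=20,
)

```text
validation failed for argument at $.de...
```

servo_tool(
  deltas=[
    {"tx": 0.007, "ty": -0.058, "tz": 0.01, "ax": 0, "ay": 0, "az": 0, "gripper": -1},
    {"tx": 0.007, "ty": -0.058, "tz": 0.01, "ax": 0, "ay": 0, "az": 0, "gripper": -1},
    {"tx": 0.006, "ty": -0.059, "tz": 0.01, "ax": 0, "ay": 0, "az": 0, "gripper": -1},
    {"tx": 0.006, "ty": -0.059, "tz": 0.01, "ax": 0, "ay": 0, "az": 0, "gripper": -1},
    {"tx": 0.006, "ty": -0.059, "tz": 0.015, "ax": 0, "ay": 0, "az": 0, "gripper": -1},
    {"tx": 0.006, "ty": -0.059, "tz": 0.015, "ax": 0, "ay": 0, "az": 0, "gripper": -1},
    {"tx": 0, "ty": 0, "tz": 0, "ax": 0, "ay": 0, "az": 0, "gripper": -1},
    {"tx": 0, "ty": 0, "tz": 0, "ax": 0, "ay": 0, "az": 0, "gripper": -1},
  ],
)

```text
time_s: 1.78
eef_pos: [0.4109, -0.3432, 0.1613]
tool_rot: [[0.891, -0.454, -0.0], [-0.454, -0.891, -0.0], [-0.0, 0.001, -1.0]]
contact_force: [0.1, -0.1, 0.5]
finger_gap: 0.086
finger_force: 0.0
```

```bash
python3 -c "
from h import *
plan(.411,-.342,.16,63)
c=cam('wrist');im=manip.read_camera('wrist');cv2.imwrite('pics/w2.png',im[:,:,::-1])
np.save('pics/w2.npy',c)
"
```

```text
t 1.77 pos [ 0.4109 -0.3432  0.1613] yang -117.0 tilt [-0.0004 -0.0005] az -0.0 txyz [-0.0004 -0.0011  0.0013] q7 -1.43 gap 0.086 F [ 0.1 -0.1  0.5]
```

View pics/w2.png

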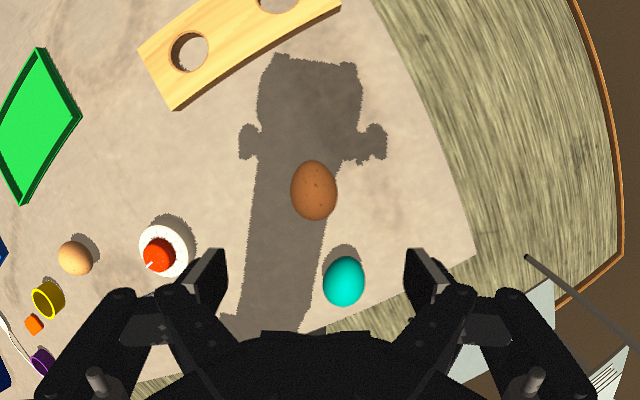

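The wrist view shows brown egg B at (314,190), upright in the image. The turquoise one is at (344,281) behind it and the near hole is at (189,52).

```bash
python3 - <<'E'
from h import *
c=np.load('pics/w2.npy',allow_pickle=True).item();im=cv2.imread('pics/w2.png')[:,:,::-1].copy()
hsv=cv2.cvtColor(im,cv2.COLOR_RGB2HSV);print(hsv[190,314],hsv[165,314],hsv[52,189],hsv[60,230],hsv[190,270])
def egg(box,z=.022):
    u0,v0,u1,v1=box;m=cv2.inRange(hsv[v0:v1,u0:u1],(4,130,50),(18,255,255))
    k=max(cv2.findContours(m,0,1)[0],key=cv2.contourArea)[:,0]+[u0,v0]
    P=at(c,k,z);(cc,ax,an)=cv2.fitEllipse((P*1e4).astype(np.float32));print('egg',len(k),np.round(cc,0)/1e4,np.round(ax,0)/1e4,'long ang',(an+90)%180)
egg((285,155,345,225));egg((50,230,100,280))
# hole: warp board top plane to rectified image
def hole(u,v):
    u0,v0=u-28,v-28;g=hsv[max(v0,0):v+28,u0:u+28,1]
    t,m=cv2.threshold(cv2.GaussianBlur(g,(3,3),0),0,255,cv2.THRESH_BINARY_INV|cv2.THRESH_OTSU)
    n,l,s,ce=cv2.connectedComponentsWithStats(m);k=l[min(28,v),28];mm=(l==k).astype(np.uint8)
    q=max(cv2.findContours(mm,0,1)[0],key=cv2.contourArea)[:,0]+[u0,max(v0,0)]
    P=at(c,q,.022);print('hole',t,s[k],cv2.minEnclosingCircle((P*1000).astype(np.float32)))
hole(189,52)
print('corners',at(c,[[175,110],[138,49],[340,8]],.022).round(4).tolist())
E
```

```text
[ 13 170 186] [ 14 170 150] [ 18  64 219] [ 25 113 253] [ 15  58 123]
egg 149 [ 0.4118 -0.3427] [0.0424 0.057 ] long ang 158.7406234741211
egg 114 [ 0.4762 -0.03  ] [0.0447 0.0665] long ang 79.19679260253906
hole 97.0 [ 18  13  29  34 746] ((583.553466796875, -302.7030334472656), 17.69771385192871)
corners [[0.5445, -0.2615], [0.6246, -0.2536], [0.5546, -0.4429]]
```

```bash
python3 -c "
from h import *
plan(.412,-.343,.009,67)"
```

```text
t 1.82 pos [ 0.4104 -0.344   0.1615] yang -117.1 tilt [-0.0002 -0.0009] az -4.1 txyz [ 0.001  -0.0017  0.1525] q7 -1.43 gap 0.0855 F [-0.5 -1.2 -0.2]
```

servo_tool(
  deltas=[
    {"tx": 0, "ty": 0, "tz": 0.03, "ax": 0, "ay": 0, "az": -4.1, "gripper": -1},
    {"tx": 0.001, "ty": -0.0015, "tz": 0.03, "ax": 0, "ay": 0, "az": 0, "gripper": -1},
    {"tx": 0, "ty": 0, "tz": 0.03, "ax": 0, "ay": 0, "az": 0, "gripper": -1},
    {"tx": 0, "ty": 0, "tz": 0.03, "ax": 0, "ay": 0, "az": 0, "gripper": -1},
    {"tx": 0, "ty": 0, "tz": 0.02, "ax": 0, "ay": 0, "az": 0, "gripper": -1},
    {"tx": 0, "ty": 0, "tz": 0.0125, "ax": 0, "ay": 0, "az": 0, "gripper": -1},
    {"tx": 0, "ty": 0, "tz": 0, "ax": 0, "ay": 0, "az": 0, "gripper": -1},
    {"tx": 0, "ty": 0, "tz": 0, "ax": 0, "ay": 0, "az": 0, "gripper": -1},
  ],
)

```text
time_s: 2.82
eef_pos: [0.413, -0.3426, 0.0096]
tool_rot: [[0.921, -0.39, 0.001], [-0.39, -0.921, -0.001], [0.002, 0.001, -1.0]]
contact_force: [0.1, 0.4, 1.0]
finger_gap: 0.0852
finger_force: 0.0
```

servo_tool(
  deltas=[
    {"tx": 0, "ty": 0, "tz": 0, "ax": 0, "ay": 0, "az": 0, "gripper": -0.4},
    {"tx": 0, "ty": 0, "tz": 0, "ax": 0, "ay": 0, "az": 0, "gripper": -0.2},
    {"tx": 0, "ty": 0, "tz": 0, "ax": 0, "ay": 0, "az": 0, "gripper": -0.1},
    {"tx": 0, "ty": 0, "tz": 0, "ax": 0, "ay": 0, "az": 0, "gripper": 0.1},
    {"tx": 0, "ty": 0, "tz": 0, "ax": 0, "ay": 0, "az": 0, "gripper": 0.3},
    {"tx": 0, "ty": 0, "tz": 0, "ax": 0, "ay": 0, "az": 0, "gripper": 0.3},
    {"tx": 0, "ty": 0, "tz": 0, "ax": 0, "ay": 0, "az": 0, "gripper": 0.3},
    {"tx": 0, "ty": 0, "tz": 0, "ax": 0, "ay": 0, "az": 0, "gripper": 0.3},
  ],
)

```text
time_s: 3.82
eef_pos: [0.4128, -0.3419, 0.0094]
tool_rot: [[0.921, -0.389, 0.0], [-0.389, -0.921, -0.0], [0.0, 0.0, -1.0]]
contact_force: [-1.0, 0.3, 5.8]
finger_gap: 0.0426
finger_force: 19.9
```

servo_tool(
  deltas=[
    {"tx": 0, "ty": 0, "tz": 0, "ax": 0, "ay": 0, "az": 0, "gripper": -0.3},
    {"tx": 0, "ty": 0, "tz": 0, "ax": 0, "ay": 0, "az": 0, "gripper": -0.3},
    {"tx": 0, "ty": 0, "tz": 0.0045, "ax": 0, "ay": 0, "az": 0, "gripper": -0.3},
    {"tx": 0, "ty": 0, "tz": 0, "ax": 0, "ay": 0, "az": 0, "gripper": -0.2},
    {"tx": 0, "ty": 0, "tz": 0, "ax": 0, "ay": 0, "az": 0, "gripper": -0.1},
    {"tx": 0, "ty": 0, "tz": 0, "ax": 0, "ay": 0, "az": 0, "gripper": 0.1},
    {"tx": 0, "ty": 0, "tz": 0, "ax": 0, "ay": 0, "az": 0, "gripper": 0.3},
    {"tx": 0, "ty": 0, "tz": 0, "ax": 0, "ay": 0, "az": 0, "gripper": 0.3},
    {"tx": 0, "ty": 0, "tz": 0, "ax": 0, "ay": 0, "az": 0, "gripper": 0.3},
  ],
)

```text
time_s: 4.95
eef_pos: [0.4126, -0.3418, 0.0045]
tool_rot: [[0.921, -0.389, 0.0], [-0.389, -0.921, -0.0], [0.0, 0.0, -1.0]]
contact_force: [-1.6, 0.2, 4.0]
finger_gap: 0.0428
finger_force: 20.3
```

servo_tool(
  deltas=[
    {"tx": 0, "ty": 0, "tz": 0, "ax": 0, "ay": 0, "az": 0, "gripper": -0.2},
    {"tx": 0, "ty": 0, "tz": 0, "ax": 0, "ay": 0, "az": 0, "gripper": -0.2},
    {"tx": 0, "ty": 0, "tz": -0.004, "ax": 0, "ay": 0, "az": 0, "gripper": -0.2},
    {"tx": 0, "ty": 0, "tz": 0, "ax": 0, "ay": 0, "az": 0, "gripper": -0.1},
    {"tx": 0, "ty": 0, "tz": 0, "ax": 0, "ay": 0, "az": 0, "gripper": 0.1},
    {"tx": 0, "ty": 0, "tz": 0, "ax": 0, "ay": 0, "az": 0, "gripper": 0.3},
    {"tx": 0, "ty": 0, "tz": 0, "ax": 0, "ay": 0, "az": 0, "gripper": 0.3},
    {"tx": 0, "ty": 0, "tz": -0.003, "ax": 0, "ay": 0, "az": 0, "gripper": 0.3},
    {"tx": 0, "ty": 0, "tz": -0.01, "ax": 0, "ay": 0, "az": 0, "gripper": 0.3},
  ],
)

```text
time_s: 6.08
eef_pos: [0.4121, -0.3414, 0.0211]
tool_rot: [[0.921, -0.389, -0.001], [-0.389, -0.921, 0.001], [-0.002, -0.0, -1.0]]
contact_force: [1.0, -0.2, -0.4]
finger_gap: 0.0428
finger_force: 20.4
```

servo_tool(
  deltas=[
    {"tx": 0, "ty": 0, "tz": -0.02, "ax": 0, "ay": 0, "az": 0, "gripper": 0.3},
    {"tx": 0, "ty": 0, "tz": -0.04, "ax": 0, "ay": 0, "az": 0, "gripper": 0.3},
    {"tx": 0, "ty": 0, "tz": -0.04, "ax": 0, "ay": 0, "az": 0, "gripper": 0.3},
    {"tx": 0, "ty": 0, "tz": 0, "ax": 0, "ay": 0, "az": 0, "gripper": 0.3},
  ],
)

```text
time_s: 6.58
eef_pos: [0.4146, -0.3432, 0.1249]
tool_rot: [[0.921, -0.39, 0.006], [-0.39, -0.921, -0.004], [0.007, 0.002, -1.0]]
contact_force: [-0.1, -0.3, -0.8]
finger_gap: 0.0425
finger_force: 20.6
```

```bash
python3 -c "
from h import *
plan(.58,-.36,.14,67)"
```

```text
t 6.58 pos [ 0.4146 -0.3432  0.1249] yang -112.9 tilt [ 0.0062 -0.0045] az 0.1 txyz [ 0.159  -0.0492 -0.014 ] q7 -1.37 gap 0.0425 F [-0.1 -0.3 -0.8]
```

servo_tool(
  deltas=[
    {"tx": 0.04, "ty": 0, "tz": -0.005, "ax": 0, "ay": 0, "az": 0, "gripper": 0.3},
    {"tx": 0.04, "ty": 0, "tz": -0.005, "ax": 0, "ay": 0, "az": 0, "gripper": 0.3},
    {"tx": 0, "ty": 0, "tz": 0, "ax": 0, "ay": 0, "az": 0, "gripper": 0.3},
    {"tx": 0, "ty": 0, "tz": 0, "ax": 0, "ay": 0, "az": 0, "gripper": 0.3},
  ],
)

```text
time_s: 7.08
eef_pos: [0.4849, -0.3722, 0.1301]
tool_rot: [[0.921, -0.389, -0.003], [-0.389, -0.921, 0.002], [-0.003, -0.0, -1.0]]
contact_force: [-0.2, 0.1, -0.3]
finger_gap: 0.0422
finger_force: 20.6
```

```bash
python3 -c "
from h import *
plan(.595,-.396,.14,67)
c=cam('wrist');im=manip.read_camera('wrist');cv2.imwrite('pics/w3.png',im[:,:,::-1])
np.save('pics/w3.npy',c)
"
```

```text
t 7.08 pos [ 0.4849 -0.3722  0.1301] yang -112.9 tilt [-0.0028  0.0016] az 0.1 txyz [ 0.1106 -0.0211 -0.0103] q7 -1.39 gap 0.0422 F [-0.2  0.1 -0.3]
```

View pics/w3.png

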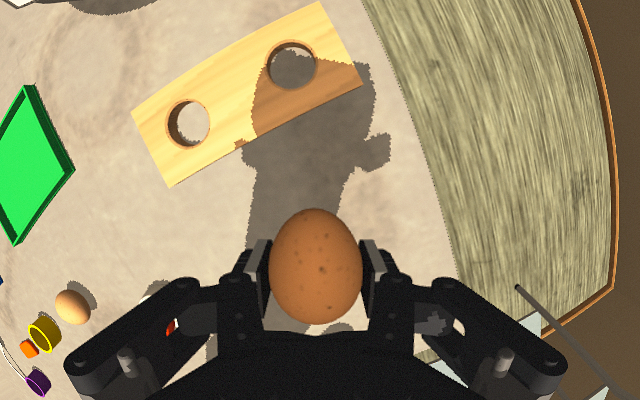

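Egg held at (316,267) between the pads. The holes are at (188,124) and (291,65), and the board corners at (131,113), (168,187), (363,83) and (319,1).

```bash
python3 - <<'E'
from h import *
c=np.load('pics/w3.npy',allow_pickle=True).item()
Q=at(c,[[131,113],[168,187],[363,83],[319,1]],.022);print('corners',Q.round(4).tolist(),'ctr',Q.mean(0).round(4))
print([round(np.linalg.norm(Q[i]-Q[(i+1)%4]),4) for i in range(4)])
H=at(c,[[188,124],[291.5,64.5]],.022);print('holes',H.round(4).tolist(),np.linalg.norm(H[0]-H[1]))
print('egg',at(c,[[316,267],[316,208],[316,324]],.130+.013).round(4).tolist())
# circle-rim model fit in pixel extents
for h,e in((H[0],(165,210,101,147)),(H[1],(266,317,39,90))):
    a=np.linspace(0,2*np.pi,60)
    E=c['extrinsics']
    def proj(P):
        X=P@E[:3,:3].T+E[:3,3];r=np.hypot(X[:,0],X[:,1]);th=np.arctan2(r,X[:,2]);return np.c_[c['cx']+c['fx']*th*X[:,0]/r,c['cy']+c['fy']*th*X[:,1]/r]
    p=proj(np.c_[h[0]+.02*np.cos(a),h[1]+.02*np.sin(a),0*a+.022]);print(p.min(0).round(),p.max(0).round(),e)
E
```

```text
corners [[0.6245, -0.2522], [0.5474, -0.2566], [0.5592, -0.4461], [0.6373, -0.4411]] ctr [ 0.5921 -0.349 ]
[np.float64(0.0772), np.float64(0.1898), np.float64(0.0783), np.float64(0.1893)]
holes [[0.5881, -0.3002], [0.5949, -0.3993]] 0.09935341921774651
egg [[0.4852, -0.3738], [0.5117, -0.385], [0.454, -0.3606]]
[167. 101.] [210. 147.] (165, 210, 101, 147)
[267.  41.] [317.  89.] (266, 317, 39, 90)
```

```bash
python3 -c "
from h import *
plan(.5955,-.399,.060,67)"
```

```text
t 7.12 pos [ 0.4846 -0.3723  0.1303] yang -112.9 tilt [-0.0026  0.0014] az 0.1 txyz [ 0.1127 -0.0187  0.0699] q7 -1.39 gap 0.0424 F [-0.3  0.3 -1.2]
```

servo_tool(
  deltas=[
    {"tx": 0.03, "ty": -0.005, "tz": 0, "ax": 0, "ay": 0, "az": 0, "gripper": 0.3},
    {"tx": 0.04, "ty": -0.007, "tz": 0, "ax": 0, "ay": 0, "az": 0, "gripper": 0.3},
    {"tx": 0.03, "ty": -0.005, "tz": 0.02, "ax": 0, "ay": 0, "az": 0, "gripper": 0.3},
    {"tx": 0.0125, "ty": -0.0015, "tz": 0.03, "ax": 0, "ay": 0, "az": 0, "gripper": 0.3},
    {"tx": 0, "ty": 0, "tz": 0.02, "ax": 0, "ay": 0, "az": 0, "gripper": 0.3},
    {"tx": 0, "ty": 0, "tz": 0, "ax": 0, "ay": 0, "az": 0, "gripper": 0.3},
    {"tx": 0, "ty": 0, "tz": 0, "ax": 0, "ay": 0, "az": 0, "gripper": 0.3},
    {"tx": 0, "ty": 0, "tz": 0, "ax": 0, "ay": 0, "az": 0, "gripper": 0.3},
  ],
)

```text
time_s: 8.12
eef_pos: [0.5974, -0.4003, 0.0631]
tool_rot: [[0.921, -0.39, 0.002], [-0.39, -0.921, -0.001], [0.002, 0.001, -1.0]]
contact_force: [0.2, 0.6, -1.2]
finger_gap: 0.0424
finger_force: 20.6
```

```bash
python3 -c "
from h import *
plan(.5955,-.399,.025,67);plan(.5955,-.399,.025,67)"
```

```text
t 8.12 pos [ 0.5974 -0.4003  0.0631] yang -112.9 tilt [ 0.0021 -0.0014] az 0.1 txyz [-0.0024 -0.0005  0.0381] q7 -1.45 gap 0.0424 F [ 0.2  0.6 -1.2]
t 8.12 pos [ 0.5974 -0.4003  0.0631] yang -112.9 tilt [ 0.0021 -0.0014] az 0.1 txyz [-0.0024 -0.0005  0.0381] q7 -1.45 gap 0.0424 F [ 0.2  0.6 -1.2]
```

servo_tool(
  deltas=[
    {"tx": -0.002, "ty": 0, "tz": 0.015, "ax": 0, "ay": 0, "az": 0, "gripper": 0.3},
    {"tx": 0, "ty": 0, "tz": 0.012, "ax": 0, "ay": 0, "az": 0, "gripper": 0.3},
    {"tx": 0, "ty": 0, "tz": 0.004, "ax": 0, "ay": 0, "az": 0, "gripper": 0.3},
    {"tx": 0, "ty": 0, "tz": 0.002, "ax": 0, "ay": 0, "az": 0, "gripper": 0.3},
    {"tx": 0, "ty": 0, "tz": 0, "ax": 0, "ay": 0, "az": 0, "gripper": 0.3},
    {"tx": 0, "ty": 0, "tz": 0, "ax": 0, "ay": 0, "az": 0, "gripper": 0.3},
  ],
)

```text
time_s: 8.88
eef_pos: [0.5954, -0.399, 0.0286]
tool_rot: [[0.921, -0.389, 0.0], [-0.389, -0.921, -0.0], [0.0, 0.0, -1.0]]
contact_force: [0.6, -0.2, -0.4]
finger_gap: 0.0426
finger_force: 20.6
```

servo_tool(
  deltas=[
    {"tx": 0, "ty": 0, "tz": 0.0015, "ax": 0, "ay": 0, "az": 0, "gripper": 0.3},
    {"tx": 0, "ty": 0, "tz": 0.0015, "ax": 0, "ay": 0, "az": 0, "gripper": 0.3},
    {"tx": 0, "ty": 0, "tz": 0, "ax": 0, "ay": 0, "az": 0, "gripper": 0.3},
    {"tx": 0, "ty": 0, "tz": 0, "ax": 0, "ay": 0, "az": 0, "gripper": 0.3},
  ],
)

```text
time_s: 9.38
eef_pos: [0.5962, -0.3991, 0.0259]
tool_rot: [[0.921, -0.389, 0.002], [-0.389, -0.921, -0.001], [0.002, -0.0, -1.0]]
contact_force: [2.3, -0.4, 1.4]
finger_gap: 0.0423
finger_force: 20.7
```

servo_tool(
  deltas=[
    {"tx": 0, "ty": 0, "tz": 0.001, "ax": 0, "ay": 0, "az": 0, "gripper": 0.3},
    {"tx": 0, "ty": 0, "tz": 0, "ax": 0, "ay": 0, "az": 0, "gripper": 0.3},
    {"tx": 0, "ty": 0, "tz": 0, "ax": 0, "ay": 0, "az": 0, "gripper": 0.3},
  ],
)

```text
time_s: 9.75
eef_pos: [0.5965, -0.3992, 0.0252]
tool_rot: [[0.921, -0.389, 0.003], [-0.389, -0.921, -0.001], [0.003, 0.0, -1.0]]
contact_force: [4.4, -0.3, 5.2]
finger_gap: 0.0425
finger_force: 20.9
```

servo_tool(
  deltas=[
    {"tx": 0.0015, "ty": -0.0006, "tz": 0, "ax": 0, "ay": 0, "az": 0, "gripper": 0.3},
    {"tx": 0, "ty": 0, "tz": 0, "ax": 0, "ay": 0, "az": 0, "gripper": 0.3},
    {"tx": 0, "ty": 0, "tz": 0, "ax": 0, "ay": 0, "az": 0, "gripper": 0.3},
  ],
)

```text
time_s: 10.12
eef_pos: [0.5969, -0.3992, 0.0245]
tool_rot: [[0.921, -0.39, 0.0], [-0.39, -0.921, -0.0], [0.0, 0.0, -1.0]]
contact_force: [2.8, -0.4, 6.3]
finger_gap: 0.0426
finger_force: 20.9
```

servo_tool(
  deltas=[
    {"tx": 0, "ty": 0, "tz": 0, "ax": 0, "ay": 0, "az": 0, "gripper": -0.05},
    {"tx": 0, "ty": 0, "tz": 0, "ax": 0, "ay": 0, "az": 0, "gripper": -0.15},
    {"tx": 0, "ty": 0, "tz": 0, "ax": 0, "ay": 0, "az": 0, "gripper": -0.3},
    {"tx": 0, "ty": 0, "tz": 0, "ax": 0, "ay": 0, "az": 0, "gripper": -0.5},
    {"tx": 0, "ty": 0, "tz": 0, "ax": 0, "ay": 0, "az": 0, "gripper": -0.5},
    {"tx": 0, "ty": 0, "tz": -0.02, "ax": 0, "ay": 0, "az": 0, "gripper": -0.5},
    {"tx": 0, "ty": 0, "tz": -0.05, "ax": 0, "ay": 0, "az": 0, "gripper": -0.5},
    {"tx": 0, "ty": 0, "tz": -0.05, "ax": 0, "ay": 0, "az": 0, "gripper": -0.7},
    {"tx": 0, "ty": 0, "tz": 0, "ax": 0, "ay": 0, "az": 0, "gripper": -1},
  ],
)

```text
time_s: 11.25
eef_pos: [0.6001, -0.4009, 0.152]
tool_rot: [[0.921, -0.39, 0.011], [-0.389, -0.921, -0.006], [0.012, 0.002, -1.0]]
contact_force: [-0.2, -0.4, 0.1]
finger_gap: 0.0853
finger_force: 0.0
```

```bash
python3 -c "
from h import *
plan(.42,-.06,.15,136)
c=cam('top');im=manip.read_camera('top');
S=manip.read_camera('scene')
a=cv2.resize(S[80:200,300:460],(640,480));cv2.imwrite('pics/s4.png',a[:,:,::-1])
cv2.imwrite('pics/t4.png',im[:,:,::-1])
"
```

```text
t 11.25 pos [ 0.6001 -0.4009  0.152 ] yang -112.9 tilt [ 0.0107 -0.0065] az -68.9 txyz [ 0.1201 -0.3664 -0.0021] q7 -1.44 gap 0.0853 F [-0.2 -0.4  0.1]
```

View pics/s4.png

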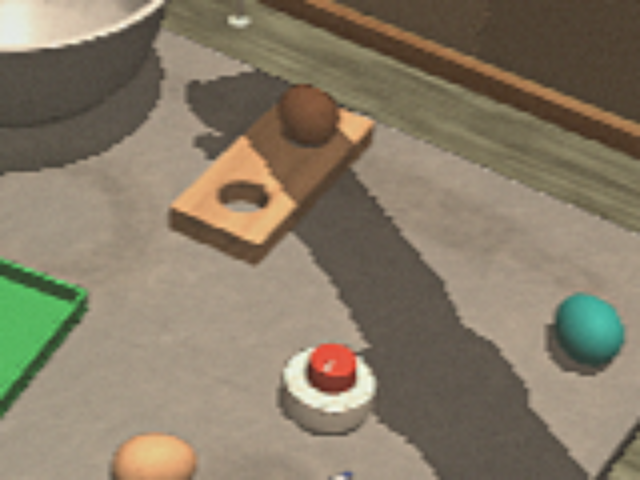

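Egg B sits on the right hole. Next, egg A.

servo_tool(
  deltas=[
    {"tx": 0, "ty": 0, "tz": 0, "ax": 0, "ay": 0, "az": -10, "gripper": -1},
    {"tx": 0, "ty": 0, "tz": 0, "ax": 0, "ay": 0, "az": -10, "gripper": -1},
    {"tx": 0, "ty": 0, "tz": 0, "ax": 0, "ay": 0, "az": -10, "gripper": -1},
    {"tx": 0, "ty": 0, "tz": 0, "ax": 0, "ay": 0, "az": -10, "gripper": -1},
    {"tx": 0, "ty": 0, "tz": 0, "ax": 0, "ay": 0, "az": -10, "gripper": -1},
    {"tx": 0, "ty": 0, "tz": 0, "ax": 0, "ay": 0, "az": -10, "gripper": -1},
    {"tx": 0, "ty": 0, "tz": 0, "ax": 0, "ay": 0, "az": -9, "gripper": -1},
  ],
)

```text
time_s: 12.22
eef_pos: [0.596, -0.3984, 0.1428]
tool_rot: [[0.69, 0.724, -0.003], [0.724, -0.69, 0.001], [-0.001, -0.003, -1.0]]
contact_force: [-0.1, -0.7, 0.1]
finger_gap: 0.0853
finger_force: 0.0
```

servo_tool(
  deltas=[
    {"tx": 0.026, "ty": -0.05, "tz": 0, "ax": 0, "ay": 0, "az": 0, "gripper": -1},
    {"tx": 0.026, "ty": -0.05, "tz": 0, "ax": 0, "ay": 0, "az": 0, "gripper": -1},
    {"tx": 0.026, "ty": -0.05, "tz": 0, "ax": 0, "ay": 0, "az": 0, "gripper": -1},
    {"tx": 0.026, "ty": -0.05, "tz": 0, "ax": 0, "ay": 0, "az": 0, "gripper": -1},
    {"tx": 0.026, "ty": -0.05, "tz": 0, "ax": 0, "ay": 0, "az": 0, "gripper": -1},
    {"tx": 0.026, "ty": -0.05, "tz": 0, "ax": 0, "ay": 0, "az": 0, "gripper": -1},
    {"tx": 0.026, "ty": -0.05, "tz": 0, "ax": 0, "ay": 0, "az": 0, "gripper": -1},
    {"tx": 0, "ty": 0, "tz": 0, "ax": 0, "ay": 0, "az": 0, "gripper": -1},
    {"tx": 0, "ty": 0, "tz": 0, "ax": 0, "ay": 0, "az": 0, "gripper": -1},
  ],
)

```text
time_s: 13.35
eef_pos: [0.4707, -0.0256, 0.1439]
tool_rot: [[0.694, 0.72, -0.001], [0.72, -0.694, -0.001], [-0.001, -0.0, -1.0]]
contact_force: [0.5, -1.1, -0.1]
finger_gap: 0.0856
finger_force: 0.0
```

```bash
cat >> h.py <<'E'
def proj(c,P):
    E=np.array(c['extrinsics']);X=np.atleast_2d(P)@E[:3,:3].T+E[:3,3];r=np.hypot(X[:,0],X[:,1]);th=np.arctan2(r,X[:,2])
    return np.c_[c['cx']+c['fx']*th*X[:,0]/r,c['cy']+c['fy']*th*X[:,1]/r]
def snap(n):
    c=cam('wrist');im=manip.read_camera('wrist');cv2.imwrite(f'pics/{n}.png',im[:,:,::-1]);return c,im
def seg(c,im,lo,hi,p0,half,z):
    u,v=proj(c,np.r_[p0,z])[0].astype(int);h=half;u0,v0=max(u-h,0),max(v-h,0)
    hsv=cv2.cvtColor(im,cv2.COLOR_RGB2HSV)[v0:v+h,u0:u+h];m=cv2.inRange(hsv,lo,hi)
    k=max(cv2.findContours(m,0,1)[0],key=cv2.contourArea)[:,0]+[u0,v0];P=at(c,k,z)
    e=cv2.fitEllipse((P*1e4).astype(np.float32));r=cv2.minAreaRect((P*1e4).astype(np.float32))
    print('px',k.min(0),k.max(0),'ell',np.round(e[0])/1e4,np.round(e[1])/1e4,'long',round((e[2]+90)%180,1),'rect',np.round(r[0])/1e4,np.round(r[1])/1e4,r[2])
E
python3 -c "
from h import *
plan(.476,-.028,.009,136)
c,im=snap('w5');seg(c,im,(4,110,50),(20,255,255),(.475,-.028),50,.022)
"
```

```text
t 13.35 pos [ 0.4707 -0.0256  0.1439] yang -43.9 tilt [-0.001  -0.0005] az 0.1 txyz [0.0021 0.0055 0.1349] q7 -0.96 gap 0.0856 F [ 0.5 -1.1 -0.1]
px [297 163] [345 225] ell [ 0.4757 -0.0291] [0.0425 0.0571] long 48.5 rect [ 0.4753 -0.0296] [0.0563 0.0423] 46.159053802490234
```

View pics/w5.png

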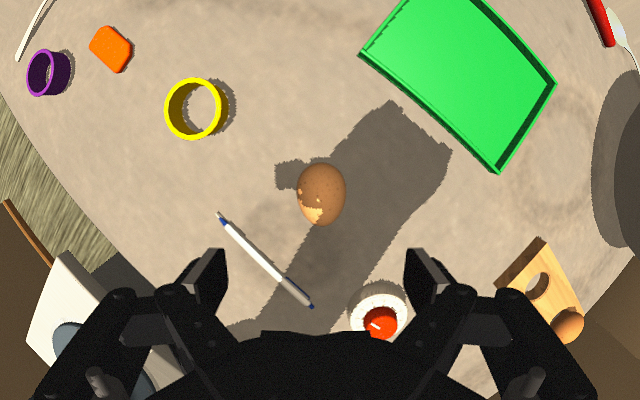

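Egg A is at (321,194). The pen runs from (218,213) to (313,305), well clear of the fingers.

servo_tool(
  deltas=[
    {"tx": 0.001, "ty": 0.006, "tz": 0.03, "ax": 0, "ay": 0, "az": 0, "gripper": -0.7},
    {"tx": 0, "ty": 0, "tz": 0.03, "ax": 0, "ay": 0, "az": 0, "gripper": -0.7},
    {"tx": 0, "ty": 0, "tz": 0.03, "ax": 0, "ay": 0, "az": 0, "gripper": -0.7},
    {"tx": 0, "ty": 0, "tz": 0.03, "ax": 0, "ay": 0, "az": 0, "gripper": -0.7},
    {"tx": 0, "ty": 0, "tz": 0.015, "ax": 0, "ay": 0, "az": 0, "gripper": -0.7},
    {"tx": 0, "ty": 0, "tz": 0, "ax": 0, "ay": 0, "az": 0, "gripper": -0.6},
    {"tx": 0, "ty": 0, "tz": 0, "ax": 0, "ay": 0, "az": 0, "gripper": -0.4},
    {"tx": 0, "ty": 0, "tz": 0, "ax": 0, "ay": 0, "az": 0, "gripper": -0.3},
  ],
)

```text
time_s: 14.4
eef_pos: [0.4769, -0.0286, 0.0103]
tool_rot: [[0.694, 0.72, 0.002], [0.72, -0.694, -0.0], [0.001, 0.002, -1.0]]
contact_force: [-0.2, -0.1, 0.3]
finger_gap: 0.0554
finger_force: 0.0
```

servo_tool(
  deltas=[
    {"tx": 0, "ty": 0, "tz": 0, "ax": 0, "ay": 0, "az": 0, "gripper": -0.2},
    {"tx": 0, "ty": 0, "tz": 0, "ax": 0, "ay": 0, "az": 0, "gripper": -0.1},
    {"tx": 0, "ty": 0, "tz": 0, "ax": 0, "ay": 0, "az": 0, "gripper": 0.1},
    {"tx": 0, "ty": 0, "tz": 0, "ax": 0, "ay": 0, "az": 0, "gripper": 0.3},
    {"tx": 0, "ty": 0, "tz": 0, "ax": 0, "ay": 0, "az": 0, "gripper": 0.3},
    {"tx": 0, "ty": 0, "tz": 0, "ax": 0, "ay": 0, "az": 0, "gripper": 0.3},
  ],
)

```text
time_s: 15.15
eef_pos: [0.4762, -0.0285, 0.0098]
tool_rot: [[0.694, 0.72, 0.0], [0.72, -0.694, -0.0], [-0.0, 0.001, -1.0]]
contact_force: [-1.2, 0.1, 5.2]
finger_gap: 0.0418
finger_force: 19.6
```

servo_tool(
  deltas=[
    {"tx": 0, "ty": 0, "tz": -0.003, "ax": 0, "ay": 0, "az": 0, "gripper": 0.3},
    {"tx": 0, "ty": 0, "tz": -0.01, "ax": 0, "ay": 0, "az": 0, "gripper": 0.3},
    {"tx": 0, "ty": 0, "tz": -0.02, "ax": 0, "ay": 0, "az": 0, "gripper": 0.3},
    {"tx": 0, "ty": 0, "tz": -0.03, "ax": 0, "ay": 0, "az": 0, "gripper": 0.3},
    {"tx": 0, "ty": 0, "tz": -0.03, "ax": 0, "ay": 0, "az": 0, "gripper": 0.3},
    {"tx": 0, "ty": 0, "tz": 0, "ax": 0, "ay": 0, "az": 0, "gripper": 0.3},
  ],
)

```text
time_s: 15.9
eef_pos: [0.4778, -0.0285, 0.1047]
tool_rot: [[0.694, 0.72, 0.005], [0.72, -0.694, -0.001], [0.003, 0.004, -1.0]]
contact_force: [0.1, -0.5, -1.4]
finger_gap: 0.0415
finger_force: 20.5
```

servo_tool(
  deltas=[
    {"tx": -0.01, "ty": 0.023, "tz": 0, "ax": 0, "ay": 0, "az": 0, "gripper": 0.3},
    {"tx": -0.019, "ty": 0.044, "tz": 0, "ax": 0, "ay": 0, "az": 0, "gripper": 0.3},
    {"tx": -0.02, "ty": 0.045, "tz": 0, "ax": 0, "ay": 0, "az": 0, "gripper": 0.3},
    {"tx": -0.02, "ty": 0.045, "tz": 0, "ax": 0, "ay": 0, "az": 0, "gripper": 0.3},
    {"tx": -0.019, "ty": 0.045, "tz": 0, "ax": 0, "ay": 0, "az": 0, "gripper": 0.3},
    {"tx": -0.02, "ty": 0.045, "tz": 0, "ax": 0, "ay": 0, "az": 0, "gripper": 0.3},
    {"tx": -0.01, "ty": 0.022, "tz": 0.02, "ax": 0, "ay": 0, "az": 0, "gripper": 0.3},
    {"tx": 0, "ty": 0, "tz": 0.02, "ax": 0, "ay": 0, "az": 0, "gripper": 0.3},
    {"tx": 0, "ty": 0, "tz": 0, "ax": 0, "ay": 0, "az": 0, "gripper": 0.3},
    {"tx": 0, "ty": 0, "tz": 0, "ax": 0, "ay": 0, "az": 0, "gripper": 0.3},
  ],
)

```text
time_s: 17.15
eef_pos: [0.5881, -0.2981, 0.0624]
tool_rot: [[0.692, 0.722, -0.0], [0.722, -0.692, 0.001], [0.001, -0.001, -1.0]]
contact_force: [-0.2, -0.3, -0.0]
finger_gap: 0.0418
finger_force: 20.5
```

```bash
python3 -c "
from h import *
plan(.588,-.3,.026,136)
c,im=snap('w6');p=np.array(manip.observe()['eef_pos']);seg(c,im,(4,110,30),(20,255,255),p[:2],75,p[2]+.013)
"
```

```text
t 17.15 pos [ 0.5881 -0.2981  0.0624] yang -43.8 tilt [-0.0002  0.0009] az 0.2 txyz [-0.0015  0.0013  0.0364] q7 -0.57 gap 0.0418 F [-0.2 -0.3 -0. ]
px [239 191] [388 321] ell [ 0.5946 -0.2944] [0.0624 0.0722] long 56.9 rect [ 0.5905 -0.2971] [0.0684 0.0678] 50.10919189453125
```

View pics/w6.png

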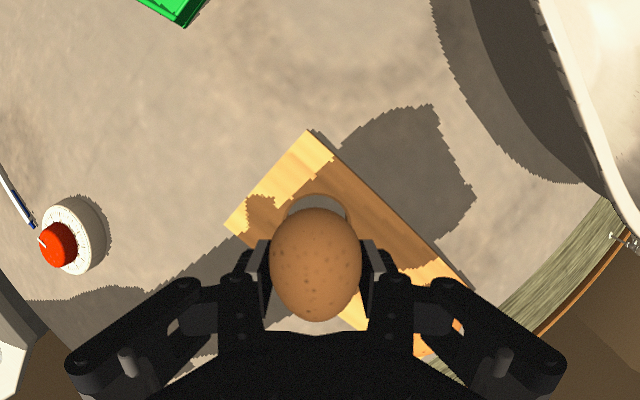

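Egg held as before, centred at (316,264), with the hole just under and ahead of it.

servo_tool(
  deltas=[
    {"tx": -0.0005, "ty": 0.002, "tz": 0.015, "ax": 0, "ay": 0, "az": 0, "gripper": 0.3},
    {"tx": 0, "ty": 0, "tz": 0.012, "ax": 0, "ay": 0, "az": 0, "gripper": 0.3},
    {"tx": 0, "ty": 0, "tz": 0.004, "ax": 0, "ay": 0, "az": 0, "gripper": 0.3},
    {"tx": 0, "ty": 0, "tz": 0.002, "ax": 0, "ay": 0, "az": 0, "gripper": 0.3},
    {"tx": 0, "ty": 0, "tz": 0.0015, "ax": 0, "ay": 0, "az": 0, "gripper": 0.3},
    {"tx": 0, "ty": 0, "tz": 0, "ax": 0, "ay": 0, "az": 0, "gripper": 0.3},
    {"tx": 0, "ty": 0, "tz": 0, "ax": 0, "ay": 0, "az": 0, "gripper": 0.3},
  ],
)

```text
time_s: 18.08
eef_pos: [0.5893, -0.3018, 0.0281]
tool_rot: [[0.694, 0.72, 0.001], [0.72, -0.694, -0.0], [0.0, 0.0, -1.0]]
contact_force: [0.2, 0.3, -0.1]
finger_gap: 0.0416
finger_force: 20.6
```

servo_tool(
  deltas=[
    {"tx": 0, "ty": 0, "tz": 0.001, "ax": 0, "ay": 0, "az": 0, "gripper": 0.3},
    {"tx": 0, "ty": 0, "tz": 0, "ax": 0, "ay": 0, "az": 0, "gripper": 0.3},
    {"tx": 0, "ty": 0, "tz": 0, "ax": 0, "ay": 0, "az": 0, "gripper": 0.3},
  ],
)

```text
time_s: 18.45
eef_pos: [0.5895, -0.3016, 0.0272]
tool_rot: [[0.693, 0.721, 0.001], [0.721, -0.693, -0.0], [0.001, 0.001, -1.0]]
contact_force: [0.4, 1.4, 1.5]
finger_gap: 0.0413
finger_force: 20.7
```

servo_tool(
  deltas=[
    {"tx": 0.0007, "ty": -0.0007, "tz": 0.001, "ax": 0, "ay": 0, "az": 0, "gripper": 0.3},
    {"tx": 0, "ty": 0, "tz": 0, "ax": 0, "ay": 0, "az": 0, "gripper": 0.3},
    {"tx": 0, "ty": 0, "tz": 0, "ax": 0, "ay": 0, "az": 0, "gripper": 0.3},
  ],
)

```text
time_s: 18.82
eef_pos: [0.5895, -0.3007, 0.026]
tool_rot: [[0.694, 0.72, 0.001], [0.72, -0.694, -0.0], [0.001, 0.001, -1.0]]
contact_force: [2.2, 1.2, 1.7]
finger_gap: 0.0418
finger_force: 20.7
```

servo_tool(
  deltas=[
    {"tx": 0.001, "ty": 0.0003, "tz": 0.001, "ax": 0, "ay": 0, "az": 0, "gripper": 0.3},
    {"tx": 0, "ty": 0, "tz": 0, "ax": 0, "ay": 0, "az": 0, "gripper": 0.3},
    {"tx": 0, "ty": 0, "tz": 0, "ax": 0, "ay": 0, "az": 0, "gripper": 0.3},
  ],
)

```text
time_s: 19.2
eef_pos: [0.5898, -0.3006, 0.0254]
tool_rot: [[0.694, 0.72, -0.001], [0.72, -0.694, -0.0], [-0.001, -0.0, -1.0]]
contact_force: [-1.7, 2.4, 6.4]
finger_gap: 0.0419
finger_force: 20.9
```

servo_tool(
  deltas=[
    {"tx": 0, "ty": 0, "tz": 0, "ax": 0, "ay": 0, "az": 0, "gripper": -0.05},
    {"tx": 0, "ty": 0, "tz": 0, "ax": 0, "ay": 0, "az": 0, "gripper": -0.15},
    {"tx": 0, "ty": 0, "tz": 0, "ax": 0, "ay": 0, "az": 0, "gripper": -0.3},
    {"tx": 0, "ty": 0, "tz": 0, "ax": 0, "ay": 0, "az": 0, "gripper": -0.5},
    {"tx": 0, "ty": 0, "tz": 0, "ax": 0, "ay": 0, "az": 0, "gripper": -0.5},
    {"tx": 0, "ty": 0, "tz": -0.02, "ax": 0, "ay": 0, "az": 0, "gripper": -0.5},
    {"tx": 0, "ty": 0, "tz": -0.05, "ax": 0, "ay": 0, "az": 0, "gripper": -0.5},
    {"tx": 0, "ty": 0, "tz": -0.05, "ax": 0, "ay": 0, "az": 0, "gripper": -0.5},
    {"tx": 0, "ty": 0, "tz": 0, "ax": 0, "ay": 0, "az": -9, "gripper": -0.5},
    {"tx": 0, "ty": 0, "tz": 0, "ax": 0, "ay": 0, "az": -10, "gripper": -0.5},
  ],
)

```text
time_s: 20.45
eef_pos: [0.5907, -0.3005, 0.1478]
tool_rot: [[0.416, 0.909, 0.003], [0.909, -0.416, -0.002], [-0.001, 0.004, -1.0]]
contact_force: [-0.4, -0.0, -0.8]
finger_gap: 0.0642
finger_force: 0.0
```

servo_tool(
  deltas=[
    {"tx": 0, "ty": 0, "tz": 0, "ax": 0, "ay": 0, "az": -10, "gripper": -0.5},
    {"tx": 0, "ty": 0, "tz": 0, "ax": 0, "ay": 0, "az": -10, "gripper": -0.5},
    {"tx": 0, "ty": 0, "tz": 0, "ax": 0, "ay": 0, "az": -10, "gripper": -0.5},
    {"tx": 0.03, "ty": -0.012, "tz": 0, "ax": 0, "ay": 0, "az": 0, "gripper": -0.5},
    {"tx": 0.055, "ty": -0.012, "tz": 0, "ax": 0, "ay": 0, "az": 0, "gripper": -0.5},
    {"tx": 0.055, "ty": -0.012, "tz": 0, "ax": 0, "ay": 0, "az": 0, "gripper": -0.5},
    {"tx": 0.055, "ty": -0.012, "tz": 0, "ax": 0, "ay": 0, "az": 0, "gripper": -0.5},
    {"tx": 0.055, "ty": -0.012, "tz": 0, "ax": 0, "ay": 0, "az": 0, "gripper": -0.5},
    {"tx": 0.055, "ty": -0.012, "tz": 0, "ax": 0, "ay": 0, "az": 0, "gripper": -0.5},
  ],
)

```text
time_s: 21.58
eef_pos: [0.4911, -0.0013, 0.1464]
tool_rot: [[-0.088, 0.996, 0.003], [0.996, 0.088, -0.001], [-0.001, 0.003, -1.0]]
contact_force: [0.6, 0.4, -0.2]
finger_gap: 0.064
finger_force: 0.0
```

```bash
python3 -c "
from h import *
plan(.4235,.2385,.14,5)
"
```

```text
t 21.57 pos [ 0.4911 -0.0013  0.1464] yang 5.1 tilt [ 0.0027 -0.0009] az 0.1 txyz [ 0.2448 -0.0465  0.006 ] q7 -0.26 gap 0.064 F [ 0.6  0.4 -0.2]
```

servo_tool(
  deltas=[
    {"tx": 0.055, "ty": -0.012, "tz": 0, "ax": 0, "ay": 0, "az": 0, "gripper": -0.5},
    {"tx": 0.055, "ty": -0.012, "tz": 0, "ax": 0, "ay": 0, "az": 0, "gripper": -0.5},
    {"tx": 0.055, "ty": -0.012, "tz": 0, "ax": 0, "ay": 0, "az": 0, "gripper": -0.5},
    {"tx": 0.052, "ty": -0.01, "tz": 0, "ax": 0, "ay": 0, "az": 0, "gripper": -0.5},
    {"tx": 0.025, "ty": 0, "tz": 0, "ax": 0, "ay": 0, "az": 0, "gripper": -0.5},
    {"tx": 0, "ty": 0, "tz": 0, "ax": 0, "ay": 0, "az": 0, "gripper": -0.5},
    {"tx": 0, "ty": 0, "tz": 0, "ax": 0, "ay": 0, "az": 0, "gripper": -0.5},
  ],
)

```text
time_s: 22.45
eef_pos: [0.4244, 0.2329, 0.1452]
tool_rot: [[-0.087, 0.996, 0.001], [0.996, 0.087, -0.001], [-0.001, 0.001, -1.0]]
contact_force: [0.1, 0.2, -0.5]
finger_gap: 0.0641
finger_force: 0.0
```

```bash
python3 -c "
from h import *
c,im=snap('w7');seg(c,im,(3,150,90),(16,255,255),(.4235,.2385),60,.01)
plan(.4235,.2385,.004,5)
S=manip.read_camera('scene')
cv2.imwrite('pics/s7.png',np.vstack([cv2.resize(S[85:175,320:480],(640,360))[:,:,::-1],cv2.resize(im,(384,240))[:,:,::-1].repeat(1,0) if 0 else cv2.copyMakeBorder(cv2.resize(im,(384,240)),0,0,0,256,0)[:,:,::-1]]))
"
```

```text
px [298 155] [335 217] ell [0.4251 0.2371] [0.0362 0.067 ] long 94.3 rect [0.4254 0.2371] [0.0336 0.0588] 3.9995641708374023
t 22.5 pos [0.4245 0.2326 0.1451] yang 5.0 tilt [ 0.0006 -0.0012] az -0.0 txyz [ 0.0062 -0.0005  0.1411] q7 -0.8 gap 0.0638 F [ 0.6  0.5 -0. ]
```

View pics/s7.png

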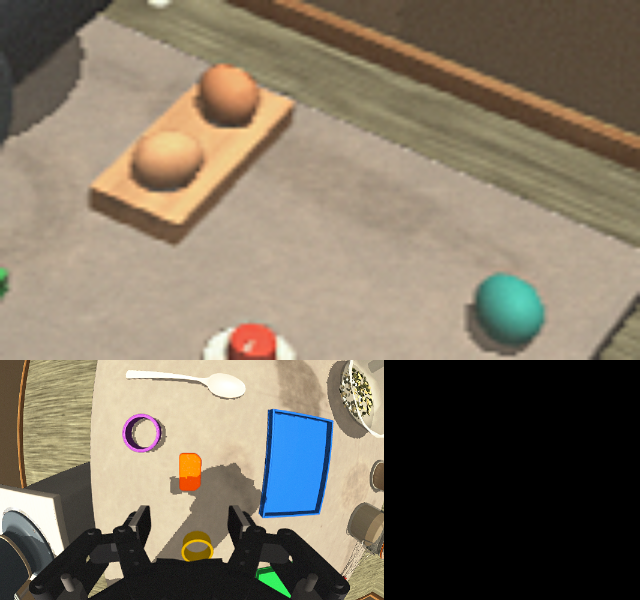

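Both eggs are seated, and the scraper is straight ahead between the fingers.

servo_tool(
  deltas=[
    {"tx": 0.0045, "ty": 0.001, "tz": 0.03, "ax": 0, "ay": 0, "az": 0, "gripper": -0.5},
    {"tx": 0, "ty": 0, "tz": 0.04, "ax": 0, "ay": 0, "az": 0, "gripper": -0.4},
    {"tx": 0, "ty": 0, "tz": 0.04, "ax": 0, "ay": 0, "az": 0, "gripper": -0.3},
    {"tx": 0, "ty": 0, "tz": 0.02, "ax": 0, "ay": 0, "az": 0, "gripper": -0.2},
    {"tx": 0, "ty": 0, "tz": 0.012, "ax": 0, "ay": 0, "az": 0, "gripper": -0.1},
    {"tx": 0, "ty": 0, "tz": 0, "ax": 0, "ay": 0, "az": 0, "gripper": -0.1},
    {"tx": 0, "ty": 0, "tz": 0, "ax": 0, "ay": 0, "az": 0, "gripper": 0},
  ],
)

```text
time_s: 23.42
eef_pos: [0.4253, 0.2388, 0.0036]
tool_rot: [[-0.088, 0.996, 0.002], [0.996, 0.088, 0.001], [0.001, 0.002, -1.0]]
contact_force: [0.2, 0.6, -0.0]
finger_gap: 0.0429
finger_force: 0.0
```

servo_tool(
  deltas=[
    {"tx": 0, "ty": 0, "tz": 0, "ax": 0, "ay": 0, "az": 0, "gripper": 0.2},
    {"tx": 0, "ty": 0, "tz": 0, "ax": 0, "ay": 0, "az": 0, "gripper": 0.4},
    {"tx": 0, "ty": 0, "tz": 0, "ax": 0, "ay": 0, "az": 0, "gripper": 0.6},
    {"tx": 0, "ty": 0, "tz": 0, "ax": 0, "ay": 0, "az": 0, "gripper": 0.6},
    {"tx": 0, "ty": 0, "tz": 0, "ax": 0, "ay": 0, "az": 0, "gripper": 0.6},
  ],
  newtons=30,
)

```text
time_s: 24.05
eef_pos: [0.4252, 0.2389, 0.0038]
tool_rot: [[-0.088, 0.996, 0.002], [0.996, 0.088, 0.0], [-0.0, 0.002, -1.0]]
contact_force: [-0.7, -1.1, 6.3]
finger_gap: 0.0322
finger_force: 29.7
```

servo_tool(
  deltas=[
    {"tx": 0, "ty": 0, "tz": -0.01, "ax": 0, "ay": 0, "az": 0, "gripper": 0.6},
    {"tx": 0, "ty": 0, "tz": -0.04, "ax": 0, "ay": 0, "az": 0, "gripper": 0.6},
    {"tx": 0, "ty": 0, "tz": -0.05, "ax": 0, "ay": 0, "az": -5, "gripper": 0.6},
    {"tx": -0.038, "ty": 0.027, "tz": 0, "ax": 0, "ay": 0, "az": 0, "gripper": 0.6},
    {"tx": -0.038, "ty": 0.027, "tz": 0, "ax": 0, "ay": 0, "az": 0, "gripper": 0.6},
    {"tx": -0.038, "ty": 0.027, "tz": 0, "ax": 0, "ay": 0, "az": 0, "gripper": 0.6},
    {"tx": -0.038, "ty": 0.027, "tz": 0, "ax": 0, "ay": 0, "az": 0, "gripper": 0.6},
    {"tx": -0.038, "ty": 0.027, "tz": 0, "ax": 0, "ay": 0, "az": 0, "gripper": 0.6},
    {"tx": -0.038, "ty": 0.027, "tz": 0, "ax": 0, "ay": 0, "az": 0, "gripper": 0.6},
    {"tx": -0.038, "ty": 0.027, "tz": 0, "ax": 0, "ay": 0, "az": 0, "gripper": 0.6},
  ],
)

```text
time_s: 25.3
eef_pos: [0.6581, 0.0086, 0.1035]
tool_rot: [[-0.175, 0.985, 0.001], [0.985, 0.175, 0.0], [0.0, 0.001, -1.0]]
contact_force: [-0.3, -0.6, -0.3]
finger_gap: 0.032
finger_force: 30.1
```

servo_tool(
  deltas=[
    {"tx": 0, "ty": 0, "tz": 0, "ax": 0, "ay": 0, "az": 0, "gripper": 0.6},
    {"tx": 0, "ty": 0, "tz": 0, "ax": 0, "ay": 0, "az": 0, "gripper": 0.6},
  ],
)

```text
time_s: 25.55
eef_pos: [0.6566, 0.0105, 0.103]
tool_rot: [[-0.175, 0.984, -0.001], [0.984, 0.175, 0.001], [0.001, -0.0, -1.0]]
contact_force: [-0.2, -0.1, -0.2]
finger_gap: 0.0322
finger_force: 30.1
```

```bash
python3 -c "
from h import *
plan(.6575,.007,.009,10)
c,im=snap('w8')
"
```

```text
t 25.55 pos [0.6566 0.0105 0.103 ] yang 10.1 tilt [-0.0006  0.001 ] az 0.1 txyz [-0.0037  0.0003  0.094 ] q7 -0.27 gap 0.0322 F [-0.2 -0.1 -0.2]
```

View pics/w8.png

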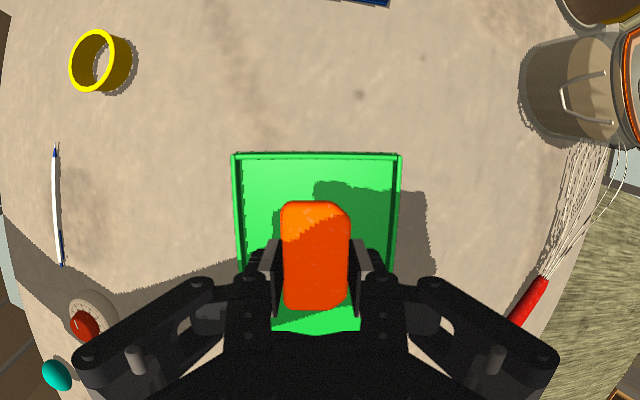

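The scraper hangs over the green tray, square to it and centred across it.

servo_tool(
  deltas=[
    {"tx": -0.003, "ty": 0, "tz": 0.03, "ax": 0, "ay": 0, "az": 0, "gripper": 0.6},
    {"tx": 0, "ty": 0, "tz": 0.03, "ax": 0, "ay": 0, "az": 0, "gripper": 0.6},
    {"tx": 0, "ty": 0, "tz": 0.02, "ax": 0, "ay": 0, "az": 0, "gripper": 0.6},
    {"tx": 0, "ty": 0, "tz": 0.01, "ax": 0, "ay": 0, "az": 0, "gripper": 0.6},
    {"tx": 0, "ty": 0, "tz": 0.003, "ax": 0, "ay": 0, "az": 0, "gripper": 0.6},
    {"tx": 0, "ty": 0, "tz": 0.0015, "ax": 0, "ay": 0, "az": 0, "gripper": 0.6},
    {"tx": 0, "ty": 0, "tz": 0, "ax": 0, "ay": 0, "az": 0, "gripper": 0.6},
    {"tx": 0, "ty": 0, "tz": 0, "ax": 0, "ay": 0, "az": 0, "gripper": 0.6},
  ],
)

```text
time_s: 26.6
eef_pos: [0.6581, 0.0068, 0.0089]
tool_rot: [[-0.175, 0.985, 0.001], [0.985, 0.175, -0.0], [-0.0, 0.001, -1.0]]
contact_force: [-0.6, 0.9, -0.9]
finger_gap: 0.032
finger_force: 30.1
```

servo_tool(
  deltas=[
    {"tx": 0, "ty": 0, "tz": 0.001, "ax": 0, "ay": 0, "az": 0, "gripper": 0.6},
    {"tx": 0, "ty": 0, "tz": 0, "ax": 0, "ay": 0, "az": 0, "gripper": 0.2},
    {"tx": 0, "ty": 0, "tz": 0, "ax": 0, "ay": 0, "az": 0, "gripper": -0.1},
    {"tx": 0, "ty": 0, "tz": 0, "ax": 0, "ay": 0, "az": 0, "gripper": -0.2},
    {"tx": 0, "ty": 0, "tz": 0, "ax": 0, "ay": 0, "az": 0, "gripper": -0.2},
    {"tx": 0, "ty": 0, "tz": -0.03, "ax": 0, "ay": 0, "az": 0, "gripper": -0.2},
    {"tx": 0, "ty": 0, "tz": -0.05, "ax": 0, "ay": 0, "az": 0, "gripper": -0.2},
    {"tx": 0, "ty": 0, "tz": -0.05, "ax": 0, "ay": 0, "az": 0, "gripper": -1},
  ],
)

```text
time_s: 27.6
eef_pos: [0.6574, 0.0069, 0.1384]
tool_rot: [[-0.175, 0.985, -0.001], [0.985, 0.175, 0.0], [0.0, -0.001, -1.0]]
contact_force: [0.6, -0.4, -0.2]
finger_gap: 0.0678
finger_force: 0.0
```

servo_tool(
  deltas=[
    {"tx": 0.02, "ty": -0.03, "tz": 0, "ax": 0, "ay": 0, "az": 0, "gripper": -1},
    {"tx": 0.029, "ty": -0.04, "tz": 0, "ax": 0, "ay": 0, "az": 0, "gripper": -1},
    {"tx": 0.029, "ty": -0.04, "tz": 0, "ax": 0, "ay": 0, "az": 0, "gripper": -1},
    {"tx": 0.029, "ty": -0.04, "tz": 0, "ax": 0, "ay": 0, "az": 0, "gripper": -1},
    {"tx": 0.024, "ty": -0.034, "tz": 0, "ax": 0, "ay": 0, "az": 0, "gripper": -1},
    {"tx": 0, "ty": 0, "tz": 0, "ax": 0, "ay": 0, "az": 0, "gripper": -1},
    {"tx": 0, "ty": 0, "tz": 0, "ax": 0, "ay": 0, "az": 0, "gripper": -1},
  ],
)

```text
time_s: 28.48
eef_pos: [0.4544, 0.1034, 0.1376]
tool_rot: [[-0.175, 0.985, 0.001], [0.985, 0.175, -0.0], [-0.0, 0.001, -1.0]]
contact_force: [0.1, 0.5, 0.1]
finger_gap: 0.0855
finger_force: 0.0
```

```bash
python3 -c "
from h import *
c,im=snap('w9');seg(c,im,(22,120,60),(34,255,255),(.4535,.104),60,.032)
plan(.4535,.104,.012,10)
"
```

```text
px [277 161] [342 227] ell [0.4495 0.106 ] [0.0537 0.0549] long 93.8 rect [0.4497 0.1056] [0.0546 0.0544] 49.959041595458984
t 28.52 pos [0.4548 0.1032 0.1375] yang 10.0 tilt [0.0011 0.0002] az 0.0 txyz [ 0.001  -0.0013  0.1255] q7 -0.45 gap 0.0854 F [0.2 0.4 1. ]
```

View pics/w9.png

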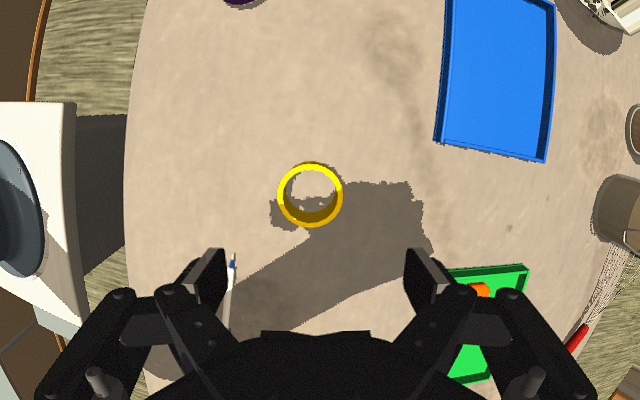

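The cutter is at (310,194), standing upright, and its 54 mm measured rim matches.

servo_tool(
  deltas=[
    {"tx": 0.0035, "ty": -0.0045, "tz": 0.03, "ax": 0, "ay": 0, "az": 0, "gripper": -1},
    {"tx": 0, "ty": 0, "tz": 0.03, "ax": 0, "ay": 0, "az": 0, "gripper": -1},
    {"tx": 0, "ty": 0, "tz": 0.03, "ax": 0, "ay": 0, "az": 0, "gripper": -1},
    {"tx": 0, "ty": 0, "tz": 0.03, "ax": 0, "ay": 0, "az": 0, "gripper": -1},
    {"tx": 0, "ty": 0, "tz": 0.0125, "ax": 0, "ay": 0, "az": 0, "gripper": -0.8},
    {"tx": 0, "ty": 0, "tz": 0, "ax": 0, "ay": 0, "az": 0, "gripper": -0.6},
    {"tx": 0, "ty": 0, "tz": 0, "ax": 0, "ay": 0, "az": 0, "gripper": -0.5},
  ],
)

```text
time_s: 29.4
eef_pos: [0.4496, 0.1065, 0.0056]
tool_rot: [[-0.175, 0.985, 0.002], [0.985, 0.175, 0.0], [0.0, 0.002, -1.0]]
contact_force: [0.6, 0.8, -0.4]
finger_gap: 0.064
finger_force: 0.0
```

servo_tool(
  deltas=[
    {"tx": 0, "ty": 0, "tz": 0, "ax": 0, "ay": 0, "az": 0, "gripper": -0.4},
    {"tx": 0, "ty": 0, "tz": 0, "ax": 0, "ay": 0, "az": 0, "gripper": -0.3},
    {"tx": 0, "ty": 0, "tz": 0, "ax": 0, "ay": 0, "az": 0, "gripper": 0},
    {"tx": 0, "ty": 0, "tz": 0, "ax": 0, "ay": 0, "az": 0, "gripper": 0.2},
    {"tx": 0, "ty": 0, "tz": 0, "ax": 0, "ay": 0, "az": 0, "gripper": 0.2},
    {"tx": 0, "ty": 0, "tz": 0, "ax": 0, "ay": 0, "az": 0, "gripper": 0.2},
  ],
)

```text
time_s: 30.15
eef_pos: [0.449, 0.1063, 0.0056]
tool_rot: [[-0.175, 0.985, 0.001], [0.985, 0.175, -0.0], [-0.001, 0.001, -1.0]]
contact_force: [-1.5, -0.2, 6.0]
finger_gap: 0.0511
finger_force: 30.3
```

servo_tool(
  deltas=[
    {"tx": 0, "ty": 0, "tz": -0.01, "ax": 0, "ay": 0, "az": 0, "gripper": 0.2},
    {"tx": 0, "ty": 0, "tz": -0.04, "ax": 0, "ay": 0, "az": 0, "gripper": 0.2},
    {"tx": 0, "ty": 0, "tz": -0.05, "ax": 0, "ay": 0, "az": 0, "gripper": 0.2},
    {"tx": -0.036, "ty": 0.031, "tz": 0, "ax": 0, "ay": 0, "az": 0, "gripper": 0.2},
    {"tx": -0.036, "ty": 0.031, "tz": 0, "ax": 0, "ay": 0, "az": 0, "gripper": 0.2},
    {"tx": -0.037, "ty": 0.032, "tz": 0, "ax": 0, "ay": 0, "az": 0, "gripper": 0.2},
    {"tx": -0.037, "ty": 0.032, "tz": 0, "ax": 0, "ay": 0, "az": 0, "gripper": 0.2},
    {"tx": -0.036, "ty": 0.031, "tz": 0, "ax": 0, "ay": 0, "az": 0, "gripper": 0.2},
    {"tx": -0.036, "ty": 0.031, "tz": 0, "ax": 0, "ay": 0, "az": 0, "gripper": 0.2},
    {"tx": 0, "ty": 0, "tz": 0, "ax": 0, "ay": 0, "az": 0, "gripper": 0.2},
  ],
)

```text
time_s: 31.4
eef_pos: [0.6738, -0.0797, 0.1046]
tool_rot: [[-0.169, 0.986, 0.001], [0.986, 0.169, -0.001], [-0.001, 0.001, -1.0]]
contact_force: [-0.6, 0.5, -0.5]
finger_gap: 0.0511
finger_force: 31.6
```

servo_tool(
  deltas=[
    {"tx": 0, "ty": 0, "tz": 0.03, "ax": 0, "ay": 0, "az": 0, "gripper": 0.2},
    {"tx": 0, "ty": 0, "tz": 0.02, "ax": 0, "ay": 0, "az": 0, "gripper": 0.2},
    {"tx": 0, "ty": 0, "tz": 0, "ax": 0, "ay": 0, "az": 0, "gripper": 0.2},
    {"tx": 0, "ty": 0, "tz": 0, "ax": 0, "ay": 0, "az": 0, "gripper": 0.2},
  ],
)

```text
time_s: 31.9
eef_pos: [0.6723, -0.0749, 0.0557]
tool_rot: [[-0.176, 0.984, 0.001], [0.984, 0.176, 0.0], [0.0, 0.001, -1.0]]
contact_force: [-0.2, -0.4, 0.2]
finger_gap: 0.0511
finger_force: 31.6
```

```bash
python3 -c "
from h import *
plan(.672,-.0754,.0115,10)
c,im=snap('w10')
"
```

```text
t 31.9 pos [ 0.6723 -0.0749  0.0557] yang 10.1 tilt [0.0012 0.0002] az 0.1 txyz [-0.0004 -0.0004  0.0442] q7 -0.17 gap 0.0511 F [-0.2 -0.4  0.2]
```

View pics/w10.png

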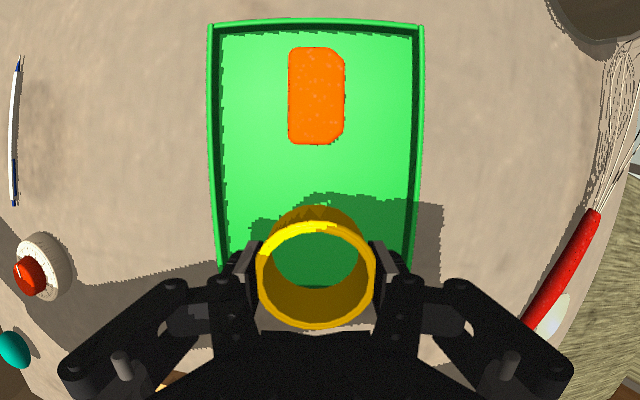

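The scraper lies flat in the tray at (316,95), and the cutter is upright above the near end of it.

servo_tool(
  deltas=[
    {"tx": 0, "ty": 0, "tz": 0.02, "ax": 0, "ay": 0, "az": 0, "gripper": 0.2},
    {"tx": 0, "ty": 0, "tz": 0.015, "ax": 0, "ay": 0, "az": 0, "gripper": 0.2},
    {"tx": 0, "ty": 0, "tz": 0.007, "ax": 0, "ay": 0, "az": 0, "gripper": 0.2},
    {"tx": 0, "ty": 0, "tz": 0.0025, "ax": 0, "ay": 0, "az": 0, "gripper": 0.2},
    {"tx": 0, "ty": 0, "tz": 0.0015, "ax": 0, "ay": 0, "az": 0, "gripper": 0.2},
    {"tx": 0, "ty": 0, "tz": 0, "ax": 0, "ay": 0, "az": 0, "gripper": 0.2},
    {"tx": 0, "ty": 0, "tz": 0, "ax": 0, "ay": 0, "az": 0, "gripper": 0.2},
  ],
)

```text
time_s: 32.83
eef_pos: [0.6717, -0.0754, 0.0098]
tool_rot: [[-0.175, 0.985, -0.0], [0.985, 0.175, -0.001], [-0.0, -0.0, -1.0]]
contact_force: [-3.7, -0.2, 6.2]
finger_gap: 0.051
finger_force: 32.1
```

servo_tool(
  deltas=[
    {"tx": 0, "ty": 0, "tz": 0, "ax": 0, "ay": 0, "az": 0, "gripper": -0.2},
    {"tx": 0, "ty": 0, "tz": 0, "ax": 0, "ay": 0, "az": 0, "gripper": -0.4},
    {"tx": 0, "ty": 0, "tz": 0, "ax": 0, "ay": 0, "az": 0, "gripper": -0.5},
    {"tx": 0, "ty": 0, "tz": 0, "ax": 0, "ay": 0, "az": 0, "gripper": -0.5},
    {"tx": 0, "ty": 0, "tz": -0.02, "ax": 0, "ay": 0, "az": 0, "gripper": -0.5},
    {"tx": 0, "ty": 0, "tz": -0.05, "ax": 0, "ay": 0, "az": 0, "gripper": -0.5},
    {"tx": 0, "ty": 0, "tz": -0.05, "ax": 0, "ay": 0, "az": 0, "gripper": -0.5},
    {"tx": 0, "ty": 0, "tz": -0.02, "ax": 0, "ay": 0, "az": 0, "gripper": -0.5},
  ],
)

```text
time_s: 33.83
eef_pos: [0.6739, -0.0749, 0.1539]
tool_rot: [[-0.175, 0.985, 0.007], [0.985, 0.175, -0.0], [-0.002, 0.007, -1.0]]
contact_force: [0.6, 0.1, -0.2]
finger_gap: 0.0637
finger_force: 0.0
```

servo_tool(
  deltas=[
    {"tx": -0.005, "ty": -0.03, "tz": 0, "ax": 0, "ay": 0, "az": 0, "gripper": -0.5},
    {"tx": -0.01, "ty": -0.05, "tz": 0, "ax": 0, "ay": 0, "az": 0, "gripper": -0.5},
    {"tx": -0.01, "ty": -0.055, "tz": 0, "ax": 0, "ay": 0, "az": 0, "gripper": -0.5},
    {"tx": -0.01, "ty": -0.055, "tz": 0, "ax": 0, "ay": 0, "az": 0, "gripper": -0.5},
    {"tx": -0.009, "ty": -0.05, "tz": 0, "ax": 0, "ay": 0, "az": 0, "gripper": -0.5},
    {"tx": 0, "ty": -0.016, "tz": 0, "ax": 0, "ay": 0, "az": 0, "gripper": -0.5},
    {"tx": 0, "ty": 0, "tz": 0, "ax": 0, "ay": 0, "az": 0, "gripper": -0.5},
    {"tx": 0, "ty": 0, "tz": 0, "ax": 0, "ay": 0, "az": 0, "gripper": -0.5},
  ],
)

```text
time_s: 34.83
eef_pos: [0.4294, -0.1629, 0.1493]
tool_rot: [[-0.177, 0.984, 0.002], [0.984, 0.177, 0.0], [-0.0, 0.002, -1.0]]
contact_force: [1.1, -0.7, 0.7]
finger_gap: 0.064
finger_force: 0.0
```

```bash
python3 -c "
from h import *
c,im=snap('w11')
seg(c,im,(0,150,80),(10,255,255),(.428,-.163),60,.045)
seg(c,im,(0,0,150),(60,45,255),(.428,-.163),60,.026)
plan(.428,-.163,.031,10)
"
```

```text
px [293 180] [332 221] ell [ 0.4275 -0.1642] [0.0317 0.0348] long 98.2 rect [ 0.4274 -0.1644] [0.0352 0.0319] 88.5918960571289
px [280 164] [344 190] ell [ 0.4244 -0.1496] [0.0243 0.0531] long 12.7 rect [ 0.4238 -0.1477] [0.0564 0.0222] 12.322813987731934
t 34.88 pos [ 0.4294 -0.1628  0.1492] yang 10.2 tilt [0.002  0.0006] az 0.2 txyz [-0.     -0.0016  0.1182] q7 0.17 gap 0.0639 F [ 1.   1.1 -0.9]
```

servo_tool(
  deltas=[
    {"tx": -0.001, "ty": -0.0025, "tz": 0.03, "ax": 0, "ay": 0, "az": 0, "gripper": -0.5},
    {"tx": 0, "ty": 0, "tz": 0.03, "ax": 0, "ay": 0, "az": 0, "gripper": -0.5},
    {"tx": 0, "ty": 0, "tz": 0.03, "ax": 0, "ay": 0, "az": 0, "gripper": -0.5},
    {"tx": 0, "ty": 0, "tz": 0.018, "ax": 0, "ay": 0, "az": 0, "gripper": -0.5},
    {"tx": 0, "ty": 0, "tz": 0.01, "ax": 0, "ay": 0, "az": 0, "gripper": -0.4},
    {"tx": 0, "ty": 0, "tz": 0, "ax": 0, "ay": 0, "az": 0, "gripper": -0.2},
    {"tx": 0, "ty": 0, "tz": 0, "ax": 0, "ay": 0, "az": 0, "gripper": 0},
  ],
  newtons=40,
)

```text
time_s: 35.75
eef_pos: [0.426, -0.1651, 0.0315]
tool_rot: [[-0.175, 0.985, 0.002], [0.985, 0.175, -0.001], [-0.001, 0.001, -1.0]]
contact_force: [0.2, -0.0, -0.0]
finger_gap: 0.0422
finger_force: 0.0
```

servo_tool(
  deltas=[
    {"tx": 0, "ty": 0, "tz": 0, "ax": 0, "ay": 0, "az": 0, "gripper": 0.2},
    {"tx": 0, "ty": 0, "tz": 0, "ax": 0, "ay": 0, "az": 0, "gripper": 0.4},
    {"tx": 0, "ty": 0, "tz": 0, "ax": 0, "ay": 0, "az": 0, "gripper": 0.6},
    {"tx": 0, "ty": 0, "tz": 0, "ax": 0, "ay": 0, "az": 0, "gripper": 0.6},
    {"tx": 0, "ty": 0, "tz": 0, "ax": 0, "ay": 0, "az": 0, "gripper": 0.6},
  ],
)

```text
time_s: 36.38
eef_pos: [0.4266, -0.1652, 0.0321]
tool_rot: [[-0.175, 0.985, 0.003], [0.985, 0.175, -0.001], [-0.002, 0.003, -1.0]]
contact_force: [-0.2, 0.4, 5.9]
finger_gap: 0.0315
finger_force: 39.2
```

servo_tool(
  deltas=[
    {"tx": 0, "ty": 0, "tz": -0.01, "ax": 0, "ay": 0, "az": 0, "gripper": 0.6},
    {"tx": 0, "ty": 0, "tz": -0.04, "ax": 0, "ay": 0, "az": 0, "gripper": 0.6},
    {"tx": 0, "ty": 0, "tz": -0.04, "ax": 0, "ay": 0, "az": 0, "gripper": 0.6},
    {"tx": 0.022, "ty": 0.014, "tz": -0.01, "ax": 0, "ay": 0, "az": 0, "gripper": 0.6},
    {"tx": 0.044, "ty": 0.029, "tz": 0, "ax": 0, "ay": 0, "az": 0, "gripper": 0.6},
    {"tx": 0.044, "ty": 0.029, "tz": 0, "ax": 0, "ay": 0, "az": 0, "gripper": 0.6},
    {"tx": 0.044, "ty": 0.029, "tz": 0, "ax": 0, "ay": 0, "az": 0, "gripper": 0.6},
    {"tx": 0.044, "ty": 0.029, "tz": 0, "ax": 0, "ay": 0, "az": 0, "gripper": 0.6},
    {"tx": 0.044, "ty": 0.029, "tz": 0, "ax": 0, "ay": 0, "az": 0, "gripper": 0.6},
    {"tx": 0.044, "ty": 0.029, "tz": 0, "ax": 0, "ay": 0, "az": 0, "gripper": 0.6},
  ],
)

```text
time_s: 37.62
eef_pos: [0.5605, 0.1504, 0.1311]
tool_rot: [[-0.175, 0.985, -0.0], [0.985, 0.175, -0.001], [-0.001, -0.0, -1.0]]
contact_force: [0.5, 0.5, -0.7]
finger_gap: 0.0314
finger_force: 39.9
```

servo_tool(
  deltas=[
    {"tx": 0.044, "ty": 0.029, "tz": 0, "ax": 0, "ay": 0, "az": 0, "gripper": 0.6},
    {"tx": 0.042, "ty": 0.028, "tz": 0, "ax": 0, "ay": 0, "az": 0, "gripper": 0.6},
    {"tx": 0.022, "ty": 0.014, "tz": 0.02, "ax": 0, "ay": 0, "az": 0, "gripper": 0.6},
    {"tx": 0, "ty": 0, "tz": 0.02, "ax": 0, "ay": 0, "az": 0, "gripper": 0.6},
    {"tx": 0, "ty": 0, "tz": 0, "ax": 0, "ay": 0, "az": 0, "gripper": 0.6},
    {"tx": 0, "ty": 0, "tz": 0, "ax": 0, "ay": 0, "az": 0, "gripper": 0.6},
  ],
)

```text
time_s: 38.38
eef_pos: [0.6115, 0.2666, 0.0912]
tool_rot: [[-0.173, 0.985, 0.0], [0.985, 0.173, -0.001], [-0.001, 0.0, -1.0]]
contact_force: [0.1, -0.5, -1.6]
finger_gap: 0.0311
finger_force: 39.9
```

```bash
python3 -c "
from h import *
plan(.6125,.268,.038,10)
c,im=snap('w12');seg(c,im,(100,120,60),(128,255,255),(.6125,.268),190,.012)
hsv=cv2.cvtColor(im,cv2.COLOR_RGB2HSV);m=cv2.inRange(hsv[200:340,220:410],(0,150,80),(10,255,255));p=np.argwhere(m);print('red',len(p),p.mean(0)+[200,220])
"
```

```text
t 38.38 pos [0.6115 0.2666 0.0912] yang 10.0 tilt [ 0.0002 -0.0009] az -0.0 txyz [0.0012 0.0012 0.0532] q7 -0.71 gap 0.0311 F [ 0.1 -0.5 -1.6]
px [230  81] [420 284] ell [0.6099 0.2825] [0.1438 0.1925] long 88.1 rect [0.6127 0.2748] [0.1336 0.163 ] 4.287209510803223
red 3793 [258.45557606 315.27155286]
```

servo_tool(
  deltas=[
    {"tx": 0.001, "ty": 0.001, "tz": 0.02, "ax": 0, "ay": 0, "az": 0, "gripper": 0.6},
    {"tx": 0, "ty": 0, "tz": 0.02, "ax": 0, "ay": 0, "az": 0, "gripper": 0.6},
    {"tx": 0, "ty": 0, "tz": 0.01, "ax": 0, "ay": 0, "az": 0, "gripper": 0.6},
    {"tx": 0, "ty": 0, "tz": 0.003, "ax": 0, "ay": 0, "az": 0, "gripper": 0.6},
    {"tx": 0, "ty": 0, "tz": 0.0015, "ax": 0, "ay": 0, "az": 0, "gripper": 0.6},
    {"tx": 0, "ty": 0, "tz": 0, "ax": 0, "ay": 0, "az": 0, "gripper": 0.6},
    {"tx": 0, "ty": 0, "tz": 0, "ax": 0, "ay": 0, "az": 0, "gripper": 0.6},
  ],
)

```text
time_s: 39.3
eef_pos: [0.6124, 0.2697, 0.0368]
tool_rot: [[-0.175, 0.985, 0.001], [0.985, 0.175, 0.0], [0.0, 0.001, -1.0]]
contact_force: [1.0, -0.1, -0.8]
finger_gap: 0.0312
finger_force: 39.9
```

servo_tool(
  deltas=[
    {"tx": 0, "ty": 0, "tz": 0.001, "ax": 0, "ay": 0, "az": 0, "gripper": 0.6},
    {"tx": 0, "ty": 0, "tz": 0.0005, "ax": 0, "ay": 0, "az": 0, "gripper": 0.6},
    {"tx": 0, "ty": 0, "tz": 0, "ax": 0, "ay": 0, "az": 0, "gripper": 0.6},
    {"tx": 0, "ty": 0, "tz": 0, "ax": 0, "ay": 0, "az": 0, "gripper": 0.6},
  ],
)

```text
time_s: 39.8
eef_pos: [0.6124, 0.2697, 0.0362]
tool_rot: [[-0.175, 0.985, 0.001], [0.985, 0.175, 0.0], [-0.0, 0.001, -1.0]]
contact_force: [-1.0, -1.1, 5.6]
finger_gap: 0.0315
finger_force: 40.9
```

Contact with the tray floor. Release, rise and back off.

servo_tool(
  deltas=[
    {"tx": 0, "ty": 0, "tz": 0, "ax": 0, "ay": 0, "az": 0, "gripper": 0.2},
    {"tx": 0, "ty": 0, "tz": 0, "ax": 0, "ay": 0, "az": 0, "gripper": -0.2},
    {"tx": 0, "ty": 0, "tz": 0, "ax": 0, "ay": 0, "az": 0, "gripper": -0.4},
    {"tx": 0, "ty": 0, "tz": 0, "ax": 0, "ay": 0, "az": 0, "gripper": -0.4},
    {"tx": 0, "ty": 0, "tz": -0.03, "ax": 0, "ay": 0, "az": 0, "gripper": -0.4},
    {"tx": 0, "ty": 0, "tz": -0.05, "ax": 0, "ay": 0, "az": 0, "gripper": -0.4},
    {"tx": 0, "ty": 0, "tz": -0.06, "ax": 0, "ay": 0, "az": 0, "gripper": -0.4},
    {"tx": -0.05, "ty": -0.05, "tz": 0, "ax": 0, "ay": 0, "az": 0, "gripper": -0.4},
    {"tx": -0.05, "ty": -0.05, "tz": 0, "ax": 0, "ay": 0, "az": 0, "gripper": -0.4},
    {"tx": 0, "ty": 0, "tz": 0, "ax": 0, "ay": 0, "az": 0, "gripper": -0.4},
  ],
)

```text
time_s: 41.05
eef_pos: [0.5382, 0.1614, 0.1739]
tool_rot: [[-0.17, 0.985, -0.003], [0.985, 0.17, -0.006], [-0.005, -0.003, -1.0]]
contact_force: [0.7, 0.3, 0.5]
finger_gap: 0.0598
finger_force: 0.0
```

```bash
python3 -c "
from h import *
S=manip.read_camera('scene');T=manip.read_camera('top')
a=cv2.resize(T[110:290,165:485],(800,450))[:, :];b=cv2.resize(S[90:290,160:440],(210,150))
o=np.zeros((600,800,3),np.uint8);o[:450]=a;b=cv2.resize(S[90:165,300:480],(360,150));o[450:,:360]=b;o[450:,370:790]=cv2.resize(S[140:290,160:335],(420,150)) if 0 else cv2.resize(S[140:290,160:440],(420,150))
cv2.imwrite('pics/fin.png',o[:,:,::-1])
T0=cv2.imread('pics/top0.png')[:,:,::-1]
for n,(u0,v0,u1,v1) in dict(spoon=(170,195,200,275),pen=(303,240,362,253)).items(): print(n,np.abs(T[v0:v1,u0:u1].astype(int)-T0[v0:v1,u0:u1]).mean())
plan(.5,.1,.2)"
```

```text
spoon 12.139583333333333
pen 55.04476314645806
t 41.15 pos [0.5408 0.1665 0.1752] yang 10.0 tilt [0.0011 0.    ] az 0 txyz [-0.0584 -0.0517 -0.0249] q7 -0.54 gap 0.06 F [0.  0.1 1. ]
```

View pics/fin.png

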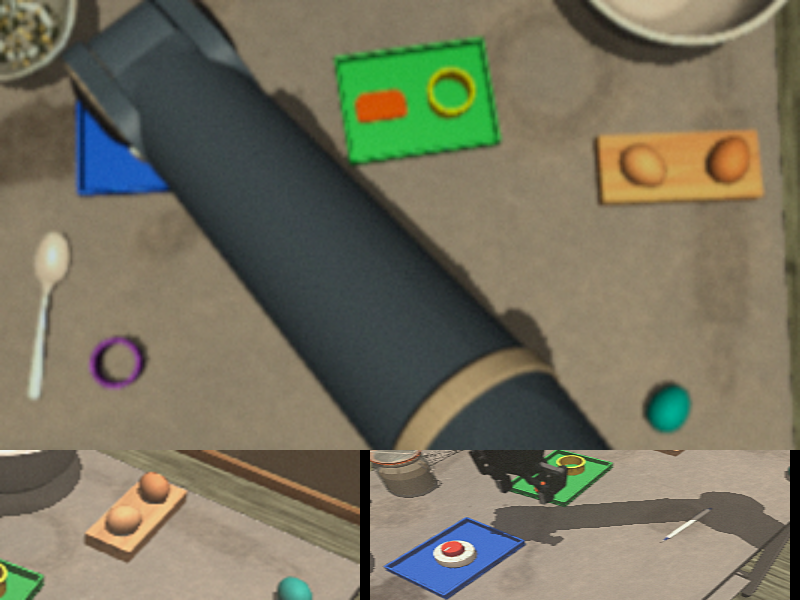

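Everything is in place: both eggs on the holes, scraper and cutter flat in green, timer knob-up in blue. The spoon looks unmoved, and the scene view shows the pen still lying there; the arm hides it from the top camera.

```bash
python3 -c "
from station import manip
print(manip.job_done())"
```

```text
the job is handed in; nothing more can be done
None
```

The job is handed in at about 41 s: the last pictures show both eggs on the board's holes, the scraper and cutter flat in the green tray, and the timer knob-up in the blue tray. The arm never went near the spoon or the pen.

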